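# Empty the grinding balls from a pouring tub and park the tub

### The arm

A 7-joint arm with a two-finger parallel gripper is mounted at the origin on the work surface. World frame = base frame: x ahead of the robot, y to its left, z up, the work surface at z = 0. Lengths are in m, angles in rad, forces in N, time in s.
With the tool pointing down it reaches from about 0.35 to 0.9 m from the base axis. Payload 8.1 kg.
Tool frame: the origin (TCP) lies at the very end of the fingers, on their centre line; the grasp point (between the pads) lies 19 mm behind it; z points along the fingers, y is the line along which they close (so a half turn about z gives the same grasp; the last joint's range is limited). The gripper opens to 92 mm and grips with 3 to 60 N. Pads are 19 mm wide; open, the fingers measure 130 mm over their backs; the gripper's body (75 mm by 190 mm) begins 47 mm behind the grasp point.
Start: joints at [-1.223, 0.434, 0.025, 1.573, -0.012, 1.134, -0.075], TCP at [0.272, 0.563, 0.227] pointing down, gripper open.
Joint ranges: [-2.62, 2.62], [-0.44, 2.09], [-1.27, 1.32], [0.08, 2.57], [-1.32, 4.46], [0.12, 2], [-2.74, 2.74]. Speed limits (rad/s): [2.22, 2.22, 3.01, 3.01, 3.14, 3.14, 3.14].

### API

Orientations are given as a rotation vector (axis times angle).
In Python, from cell import arm gives the robot as it stands.
- The arm moves only by the tool carry_out, never from a script. Its argument "commands" is a list of rows, each a list of 7 numbers: the opening, from 0 (shut) to 1 (fully open), then the shift along the tool's x, y, z each as a share of 0.025 m, from -1 to 1, then the turn, a rotation vector about the tool's x, y, z each as a share of 0.1 rad, from -1 to 1. A call has 1 to 8 rows; each row shifts and turns the commanded pose from where the row before left it, along the tool's axes as they then stand; what a row does not reach is not made up. A row lasts 1/10 s, in which the tool goes at most 50 mm and 8.59 degrees, less where a joint would pass 70% of its speed; a pose out of reach is approached as far as the arm can. A call with a number of a shift or a turn outside -1 to 1 is refused whole. A call with a gripper value outside its range is refused whole. The fingers move at their own pace and stop on an object; "squeeze" is the grip in N (left out, the last holds). Time passes only in rows, so rows that do not move let the fingers close. It gives the time, the measured TCP pose, the force, the opening and the grip force at its end, in the units of the state.
- arm.observe(): the state, without advancing time (a new reading comes with each control period).
- arm.get_image(name): name is "scene" or "top"; returns a dict with "pixels" (420x560x3 uint8, red, green, blue), "range_z" (420x560 float32, m along the optical axis (not along the pixel's ray), 0 where there is no reading), "mtx" (3x3 intrinsics, pixels), "R" (3x3) and "t" (3): a world point X has camera coordinates R X + t. Camera axes: x right, y down, z forward; pixel columns grow to the right and rows downward; lengths in m; the calibration is good to about 2 mm. A picture is of the moment at which its call begins.
- arm.sign_off(): hands the job in; it is judged then, once.
The state is a dict: "clock": time; "joints": joint angles; "dq": joint speeds; "joint_efforts": joint torques, N m; "position": TCP position; "ee_rot": TCP orientation; "force": force on the tool from outside, world axes, zero at the start; "ft_torque": the same for the moment, N m; "width": opening from 0.0 (shut) to 1.0 (fully open); "gripper_force": force on a finger pad.
Only numpy, scipy, OpenCV 4.12 (cv2) and the standard library are available. Lean on these libraries where they do the work, as an engineer would, in place of code of your own. Each camera call takes 0.05 s, during which the arm holds its last target. There are 200 camera calls.

### The job

Lift the steel pouring tub out of its dark carrier and stand it on the black rubber mat with its grinding balls still in it, and let go. Then take it again another way that lets you tip it, tip all four balls out into the aluminium pan, and stand the empty tub upright on the grey parking plate, pushed square and flush into the corner of the rails: its straight back wall against the longer rail, one side against the shorter rail. Leave the jar, the glass bottle and the spatula where they are, and let go of the tub.

Things in the scene. Friction and masses are not known exactly. Their poses are not given: they have to be found in the camera images.
- tub: Open steel tub, loose, base 66 (x) by 60 mm (y), 85 mm high, walls and floor 3 mm. Origin: centre of the base underside; z up out of the mouth. Back wall (x = -33 mm) and sides (y = -30, +30 mm) are upright; the spout wall leans out 30 degrees, from x = +33 mm at the base to +82 mm at the rim. Grip it across the sides (60 mm). The balls start on its floor.
- tub_lip (a point): Middle of the tub's spout rim, the edge the balls roll over when it is tipped towards its +x; 80 mm ahead of and 85 mm above the tub's origin.
- carrier: Fixed dark steel carrier in which the tub starts, back to the tall panel. Origin: centre under it. Floor 4 mm thick; inside x = -40 to +58 mm, y = -46 to +46 mm; walls 30 mm high on three sides, back panel 95 mm high at x = -42 mm (100 mm wide), which leaves no room for a slanted grip from behind the tub.
- mat: Fixed black rubber mat lying on the bench, 150 mm (x) by 130 mm (y), 3 mm thick; origin at the centre of its underside.
- pan_in (a point): Centre of the inner floor of the fixed aluminium pan. The pan is 170 mm (x) by 150 mm (y) outside and 45 mm high, walls and floor 4 mm; axes along its sides.
- park_corner (a point): Inner corner of two low grey rails on the fixed grey parking plate, on its top (4 mm above the bench). The longer rail (130 mm) runs along this y at x = 0, the shorter (76 mm) along this x at y = 0; free plate to x = +138, y = -118 mm. Rails 20 mm high, 12 mm thick. The parked tub has its origin at x = +33, y = -30, z = 0 mm here and its x along this x.
- ball0_center (a point): Centre of a loose white ceramic grinding ball, polished, 24 mm in diameter, 41 g; one of four equal ones that start in the tub. Its axes turn as it rolls.
- ball1_center (a point): Centre of a loose white ceramic grinding ball, polished, 24 mm in diameter, 41 g; one of four equal ones that start in the tub. Its axes turn as it rolls.
- ball2_center (a point): Centre of a loose white ceramic grinding ball, polished, 24 mm in diameter, 41 g; one of four equal ones that start in the tub. Its axes turn as it rolls.
- ball3_center (a point): Centre of a loose white ceramic grinding ball, polished, 24 mm in diameter, 41 g; one of four equal ones that start in the tub. Its axes turn as it rolls.
- jar: Bystander: closed red-brown jar, 72 mm in diameter, 125 mm high, standing; origin at the centre of its underside.
- flask: Bystander: closed glass bottle with a cap, 60 mm in diameter, 130 mm high, standing; origin at the centre of its underside.
- spatula: Bystander: spatula 170 mm long lying on the bench along its x; origin near its middle.
Things that resemble listed ones, but are neither listed nor needed, are in the scene too. What is shaped like the part that bears pan_in but blue, purple or red is not meant.

How it is judged:
By the outcome, as a careful person would: the job done as asked, in the order asked, and still so for the second after the job is handed in, with the robot touching nothing.
It also fails if it takes over 58 s, if anything falls off the work surface, if the arm or the gripper's body presses on something with over 40 N, if the wrist force passes 120 N, or if a joint passes its speed limit or range.

## Working session

There is one attempt and no reset: what is moved stays moved. The work goes in short steps, Python scripts to look and compute and a tool call to move; the robot and the scene stay as the last step left them, time stands still between calls to the robot, and variables do not carry over. Pictures are saved under pics/ and viewed, at most 10 in all, crops included, and the job is handed in when it is done.

Besides the shell and the picture viewer there is one more tool, called after ">>>" by a JSON object that holds its "method" and its "body", one argument or row to a line. carry_out: Moves the arm, as the interface text tells. Shift numbers are shares of 0.025 m and turn numbers shares of 0.1 rad, none past 1 either way. Its arguments: {"type":"object","properties":{"commands":{"type":"array"},"squeeze":{"type":"number"}},"required":["commands"]}

```bash
ls; mkdir -p pics
python3 - <<'E'
from cell import arm
import cv2,numpy as np
o=arm.observe();print({k:np.round(v,3).tolist() for k,v in o.items()})
for n in("top","scene"):
    g=arm.get_image(n);np.savez(f'pics/{n}0.npz',**g)
    cv2.imwrite(f'pics/{n}0.png',g['pixels'][:,:,::-1])
    print(n,g['mtx'].tolist(),np.round(g['R'],3).tolist(),g['t'])
E
```

```text
pics
{'clock': 0.0, 'joints': [-1.223, 0.435, 0.025, 1.574, -0.012, 1.134, -0.075], 'dq': [0.0, -0.001, -0.001, -0.001, -0.001, 0.001, 0.001], 'joint_efforts': [-0.001, -66.785, 0.985, -31.447, -0.06, 0.043, 0.0], 'position': [0.272, 0.562, 0.226], 'ee_rot': [-0.702, -3.062, 0.002], 'force': [0.266, 0.036, -0.034], 'ft_torque': [0.001, -0.04, -0.016], 'gripper_force': 0.0, 'width': 1.001}
top [[419.2143525166865, 0.0, 276.8458433903158], [0.0, 419.2143525166865, 210.3210606600494], [0.0, 0.0, 1.0]] [[-0.018, -0.999, 0.028], [-0.997, 0.016, -0.069], [0.068, -0.029, -0.997]] [0.09689495 0.4894146  1.31757436]
scene [[457.29619582142124, 0.0, 274.13729791784147], [0.0, 457.29619582142124, 208.9678012938719], [0.0, 0.0, 1.0]] [[-0.206, 0.978, -0.022], [0.656, 0.121, -0.745], [-0.726, -0.168, -0.667]] [ 5.62064075e-04 -2.61500835e-01  1.90887856e+00]
```

View pics/top0.png

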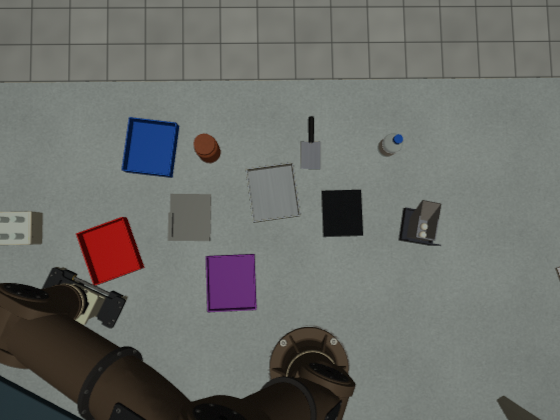

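View pics/scene0.png

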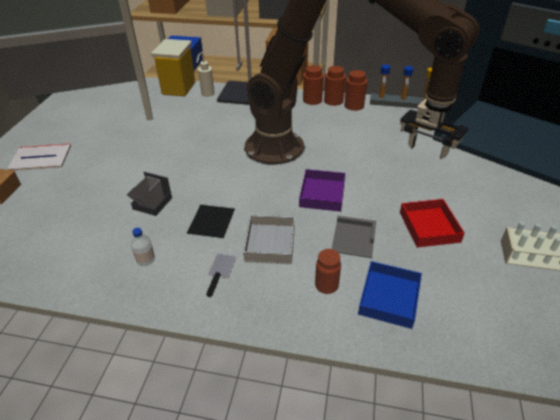

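Top view: aluminium pan at (273,193). The look-alikes are blue (150,147), red (111,250) and purple (231,282), and only the bare grey-metal one fits. Mat (342,213), tub in carrier (422,223), parking plate (190,218), jar (206,147), flask (392,144), spatula (311,145). I'll confirm with an enlarged crop.

```bash
cat > h.py <<'E'
import numpy as np,cv2
def load(n): return dict(np.load(f'pics/{n}.npz'))
def cloud(g):
    v,u=np.mgrid[:420,:560]; z=g['range_z']; K=g['mtx']
    p=np.stack([(u-K[0,2])/K[0,0]*z,(v-K[1,2])/K[1,1]*z,z],-1)
    w=(p-g['t'])@g['R']; w[z==0]=np.nan
    return w
def proj(g,X):
    c=np.asarray(X)@g['R'].T+g['t']; q=c@g['mtx'].T; return q[...,:2]/q[...,2:]
E
python3 - <<'E'
from h import *
g=load('top0');w=cloud(g)
for n,(u,v) in dict(bench=(300,240),mat=(342,213),pan=(273,193),plate=(190,218),tub=(423,228)).items():
    print(n,np.round(w[v,u],4))
im=g['pixels'][:,:,::-1]
a=cv2.resize(im[190:255,390:450],None,fx=6,fy=6,interpolation=cv2.INTER_CUBIC)
b=cv2.resize(im[155:245,160:310],None,fx=2.66,fy=2.66,interpolation=cv2.INTER_CUBIC)
s=load('scene0')['pixels'][:,:,::-1]
c=cv2.resize(s[165:220,115:185],None,fx=5,fy=5,interpolation=cv2.INTER_CUBIC)[:, :350]
top=np.zeros((600,800,3),np.uint8)
top[:390,:360]=a; top[:b.shape[0],370:370+b.shape[1]]=b
top[300:300+c.shape[0],400:750]=c
cv2.imwrite('pics/crop1.png',top)
def rect(name,m):
    p=w[m][:,:2].astype(np.float32); print(name,m.sum(),cv2.minAreaRect(p), 'z',np.median(w[m][:,2]))
px=g['pixels'].astype(int); 
def reg(u0,v0,u1,v1):
    m=np.zeros((420,560),bool);m[v0:v1,u0:u1]=1;return m
rect('mat',reg(315,182,370,245)&(px.sum(2)<90))
rect('plate',reg(160,185,220,250)&(np.abs(w[...,2]-.004)<.02)&(px.sum(2)<360))
for zl,zh,b in [(.035,.06,(240,155,310,230)),]:
    rect('panrim',reg(*b)&(w[...,2]>zl)&(w[...,2]<zh))
rect('rails',reg(160,185,220,250)&(w[...,2]>.016))
m=reg(395,195,445,250)
print(np.histogram(w[m][:,2],bins=np.arange(-.01,.12,.01)))
rect('tubtop',m&(w[...,2]>.08));
E
```

```text
bench [0.3955 0.0156 0.001 ]
mat [ 0.4798 -0.1219  0.0023]
pan [0.5481 0.0994 0.0011]
plate [0.4717 0.3651 0.0047]
tub [ 0.4263 -0.3722  0.0322]
mat 1732 ((0.48522114753723145, -0.1307356059551239), (0.17838364839553833, 0.09141650795936584), 22.897817611694336) z nan
plate 1876 ((0.47539761662483215, 0.3672083616256714), (0.1404629498720169, 0.15058088302612305), 87.32212829589844) z 0.004313803948262335
panrim 290 ((0.5480820536613464, 0.10200612246990204), (0.17047137022018433, 0.15018117427825928), 7.034645080566406) z 0.044577938924572014
rails 267 ((0.44399675726890564, 0.36789053678512573), (0.13061732053756714, 0.08447933942079544), 88.78388977050781) z 0.024180576098299628
(array([518, 985, 132, 193, 152, 101, 111, 117, 123, 195, 105,   1]), array([-0.01,  0.  ,  0.01,  0.02,  0.03,  0.04,  0.05,  0.06,  0.07,
        0.08,  0.09,  0.1 ,  0.11]))
tubtop 301 ((0.4439261257648468, -0.35951921343803406), (0.09820448607206345, 0.12908150255680084), 79.58182525634766) z 0.08831279226592262
```

View pics/crop1.png

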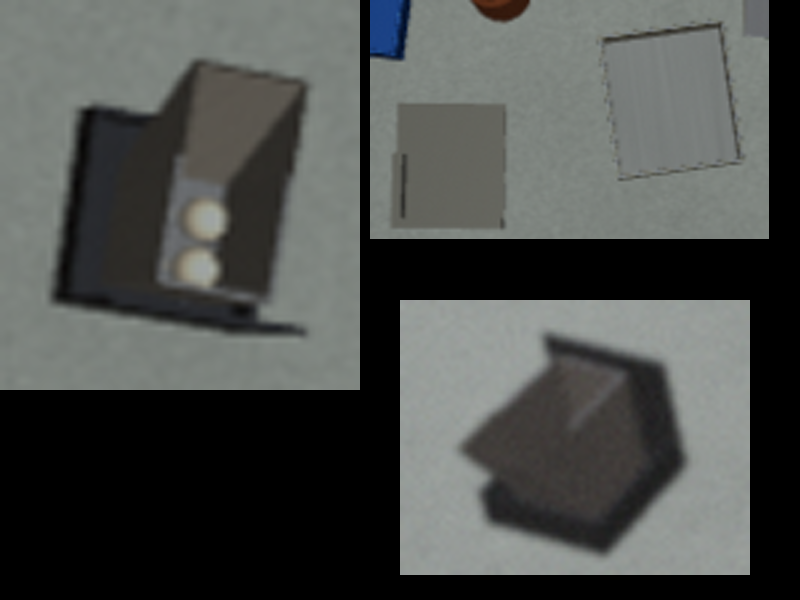

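The crop confirms the bare aluminium pan at top-view (273,193). The tub's spout points up in the image (world +x) with two balls in view. The plate's short rail is on its left (+y) and the long rail at the bottom (low x). Next I fit the poses.

```bash
cat >> h.py <<'E'
from scipy.optimize import least_squares
def rot2(a): return np.array([[np.cos(a),-np.sin(a)],[np.sin(a),np.cos(a)]])
def sdf_tub(q):
    x,y,z=q.T; c=np.cos(np.pi/6); sp=(x-.033-z*np.tan(np.pi/6))*c
    o=np.max([-.033-x,abs(y)-.03,sp,z-.085,-z],0)
    i=np.max([-.030-x,abs(y)-.027,sp+.003,.003-z],0)
    return np.maximum(o,-i)
def sdf_car(q):
    x,y,z=q.T
    pan=np.max([abs(x+.042)-.002,abs(y)-.05,z-.095],0)
    o=np.max([x-.062,-.044-x,abs(y)-.05,z-.03],0); i=np.max([x-.058,-.04-x,abs(y)-.046,.004-z],0)
    return np.minimum(pan,np.maximum(o,-i))
def local(P,p,z0): 
    q=P-np.array([p[0],p[1],z0]); q=q.copy(); q[:,:2]=q[:,:2]@rot2(p[2]); return q
E
python3 - <<'E'
from h import *
P=[]
for n in('top0','scene0'):
    w=cloud(load(n)).reshape(-1,3); w=w[np.isfinite(w[:,0])]
    m=(abs(w[:,0]-.44)<.11)&(abs(w[:,1]+.36)<.1)&(w[:,2]>.012)&(w[:,2]<.12); P.append(w[m]); print(n,m.sum())
for sel,nm in((P[0],'top'),(P[1],'scene'),(np.vstack(P),'both')):
    best=None
    for yaw in(-.5,-.2,0,.3):
      for x in(.41,.44):
        f=lambda s:np.minimum(abs(sdf_tub(local(sel,s[:3],.004+s[6]))),abs(sdf_car(local(sel,s[3:6],s[6]))))
        r=least_squares(f,[x,-.36,yaw,x,-.36,yaw,0],loss='soft_l1',f_scale=.002)
        if best is None or r.cost<best.cost: best=r
    print(nm,best.cost,np.round(best.x,4),'med',np.median(f(best.x)))
g=load('top0');w=cloud(g);w2=cloud(load('scene0'))
# mat via contour on colour
px=g['pixels'];m=(px.sum(2)<90).astype(np.uint8);m[:182]=0;m[245:]=0;m[:,:315]=0;m[:,370:]=0
v,u=np.nonzero(m);K=g['mtx'];d=np.stack([(u-K[0,2])/K[0,0],(v-K[1,2])/K[1,1],np.ones(len(u))],-1)@g['R'];o=-g['R'].T@g['t']
q=o+d*((.003-o[2])/d[:,2])[:,None]
print('mat',cv2.minAreaRect(q[:,:2].astype(np.float32)))
# rails: points by top cam
for n,W in(('top',w),('scene',w2)):
    m=(abs(W[...,0]-.47)<.1)&(abs(W[...,1]-.37)<.1)&(W[...,2]>.018)&(W[...,2]<.03)
    p=W[m]; print(n,len(p),p.min(0),p.max(0))
    def f(s):
        q=local(p,s,.0); x,y=q[:,0],q[:,1]
        a=np.max([x,-.012-x,y-.012,-.118-y],0); b=np.max([y,-y*0-y*0+(-y),y-.012,x-.076,-.012-x],0)
        b=np.max([-y,y-.012,x-.076,-.012-x],0)
        return np.maximum(np.minimum(a,b),0)
    best=min((least_squares(f,[.415,.43,t]) for t in(-.05,0,.05)),key=lambda r:r.cost); print(best.x,best.cost)
    lo=p[p[:,0]<np.median(p[:,0])]
    print(np.round(p[np.argsort(p[:,0])][::12,:2],3).tolist())
    m=(abs(W[...,0]-.548)<.1)&(abs(W[...,1]-.1)<.1)&(W[...,2]>.041)&(W[...,2]<.05)
    print('pan',cv2.minAreaRect(W[m][:,:2].astype(np.float32)))
E
```

```text
top0 1194
scene0 1199
top 0.001584957449421394 [ 0.4294 -0.36   -0.2089  0.4235 -0.3569 -0.1795  0.0126] med 0.0008283014332142059
scene 0.0008229100958037027 [ 0.427  -0.3612 -0.2091  0.4253 -0.356  -0.1863  0.0043] med 0.0008414037622889656
both 0.0027256923998743234 [ 0.4285 -0.3617 -0.2109  0.4246 -0.3564 -0.1921  0.0104] med 0.0009466486667402813
mat ((0.4817394018173218, -0.12140887975692749), (0.14490564167499542, 0.12496670335531235), 0.7757025361061096)
top 262 [0.40077161 0.30335174 0.01819716] [0.48757114 0.43408098 0.02991306]
[ 0.41481886  0.42106315 -0.03139848] 6.250901480883377e-07
[[0.401, 0.304], [0.401, 0.34], [0.402, 0.378], [0.403, 0.414], [0.404, 0.318], [0.405, 0.355], [0.406, 0.397], [0.406, 0.433], [0.408, 0.337], [0.408, 0.378], [0.409, 0.415], [0.411, 0.325], [0.411, 0.362], [0.412, 0.4], [0.416, 0.43], [0.425, 0.431], [0.434, 0.428], [0.444, 0.431], [0.453, 0.431], [0.463, 0.431], [0.472, 0.43], [0.481, 0.422]]
pan ((0.5481162071228027, 0.10205544531345367), (0.17046773433685303, 0.150107279419899), 7.078912258148193)
scene 217 [0.39525068 0.3031129  0.01806328] [0.49483016 0.43256775 0.02981687]
[ 0.41623113  0.42084476 -0.02839284] 8.788558547751382e-05
[[0.395, 0.315], [0.402, 0.359], [0.403, 0.319], [0.404, 0.376], [0.407, 0.336], [0.408, 0.34], [0.409, 0.35], [0.411, 0.39], [0.412, 0.377], [0.413, 0.374], [0.414, 0.417], [0.415, 0.367], [0.416, 0.36], [0.42, 0.427], [0.437, 0.424], [0.452, 0.425], [0.466, 0.429], [0.48, 0.419], [0.495, 0.43]]
pan ((0.5490066409111023, 0.10168416798114777), (0.17959028482437134, 0.14991405606269836), 6.938160419464111)
```

```bash
cat >> h.py <<'E'
from scipy.spatial.transform import Rotation as Ro
import json
def plan(pos,R,n,p0=None,R0=None):
    """constant row (shift,turn shares) repeated n times from the present pose to (pos,R)"""
    if p0 is None:
        from cell import arm
        o=arm.observe(); p0=np.array(o['position']); R0=Ro.from_rotvec(o['ee_rot'])
        with open('log.json','a') as fh: fh.write(json.dumps([list(map(float,o['joints'])),list(map(float,o['position'])),list(map(float,o['ee_rot']))])+'\n')
        print('t',round(float(o['clock']),2),'pos',np.round(p0,4),'j',np.round(o['joints'],2),'F',np.round(o['force'],1),'w',round(float(o['width']),3),round(float(o['gripper_force']),1))
    w=(R0.inv()*R).as_rotvec()/n
    def f(s):
        p=p0.copy();r=R0
        for _ in range(n): p=p+r.apply(s);r=r*Ro.from_rotvec(w)
        return p-pos
    s=least_squares(f,np.zeros(3)).x
    print(n,'rows shift',np.round(s/.025,3),'turn',np.round(w/.1,3)); 
def tool(yaw,a):
    """tool y across tub y, tool z points along tub +x tilted a from down; tool x opposite tub x when a=0"""
    z=np.array([np.sin(a)*np.cos(yaw),np.sin(a)*np.sin(yaw),-np.cos(a)]); y=np.array([-np.sin(yaw),np.cos(yaw),0])
    return Ro.from_matrix(np.stack([np.cross(y,z),y,z],1))
E
python3 -c "
from h import *
print(tool(-.209,0).as_matrix().round(2))
plan(np.array([.4378,-.3633,.226]),tool(-.209,0),40)"
```

```text
[[-0.98  0.21  0.  ]
 [ 0.21  0.98  0.  ]
 [ 0.    0.   -1.  ]]
t 0.1 pos [0.2721 0.5621 0.226 ] j [-1.22  0.44  0.02  1.57 -0.01  1.13 -0.08] F [-0.2  1.1  0.7] w 0.999 0.0
40 rows shift [-0.46  -0.822  0.001] turn [-0.   -0.   -0.06]
```

>>> {"method": "carry_out", "body": {
  "commands": [
    [1,-0.46,-0.82,0,0,0,-0.06],
    [1,-0.46,-0.82,0,0,0,-0.06],
    [1,-0.46,-0.82,0,0,0,-0.06],
    [1,-0.46,-0.82,0,0,0,-0.06],
    [1,-0.46,-0.82,0,0,0,-0.06],
    [1,-0.46,-0.82,0,0,0,-0.06],
    [1,-0.46,-0.82,0,0,0,-0.06],
    [1,-0.46,-0.82,0,0,0,-0.06]
  ]
}}

```text
clock: 0.9
position: [0.2875, 0.374, 0.2265]
ee_rot: [-0.628, -3.078, 0.001]
force: [0.5, 0.2, -0.3]
width: 0.997
gripper_force: 0.0
```

>>> {"method": "carry_out", "body": {
  "commands": [
    [1,-0.46,-0.82,0,0,0,-0.06],
    [1,-0.46,-0.82,0,0,0,-0.06],
    [1,-0.46,-0.82,0,0,0,-0.06],
    [1,-0.46,-0.82,0,0,0,-0.06],
    [1,-0.46,-0.82,0,0,0,-0.06],
    [1,-0.46,-0.82,0,0,0,-0.06],
    [1,-0.46,-0.82,0,0,0,-0.06],
    [1,-0.46,-0.82,0,0,0,-0.06]
  ]
}}

```text
clock: 1.7
position: [0.3117, 0.1876, 0.2266]
ee_rot: [-0.554, -3.092, 0.0]
force: [0.8, 0.0, 0.8]
width: 1.0
gripper_force: 0.0
```

```bash
python3 -c "
from h import *
plan(np.array([.4378,-.3633,.226]),tool(-.209,0),24)"
```

```text
t 1.7 pos [0.3117 0.1876 0.2266] j [-0.85 -0.01  0.16  2.15  0.    1.    0.53] F [0.8 0.  0.8] w 1.0 0.0
24 rows shift [-0.46  -0.823  0.001] turn [-0.    -0.    -0.061]
```

>>> {"method": "carry_out", "body": {
  "commands": [
    [1,-0.9,-0.6,0,0,0,-0.06],
    [1,-0.9,-0.6,0,0,0,-0.06],
    [1,-0.9,-0.7,0,0,0,-0.06],
    [1,-0.9,-0.8,0,0,0,-0.06],
    [1,-0.8,-0.8,0,0,0,-0.06],
    [1,-0.8,-0.9,0,0,0,-0.06],
    [1,-0.7,-0.9,0,0,0,-0.06],
    [1,-0.6,-0.9,0,0,0,-0.06]
  ]
}}

```text
clock: 2.5
position: [0.415, -0.0126, 0.2266]
ee_rot: [-0.48, -3.105, 0.0]
force: [0.6, 0.9, 0.8]
width: 1.0
gripper_force: 0.0
```

```bash
python3 -c "
from h import *
plan(np.array([.4378,-.3633,.16]),tool(-.209,0),16)"
```

```text
t 2.5 pos [ 0.415  -0.0126  0.2266] j [-0.53  0.08  0.46  2.08 -0.04  1.    1.22] F [0.6 0.9 0.8] w 1.0 0.0
16 rows shift [-0.281 -0.833  0.167] turn [-0.    -0.    -0.061]
```

>>> {"method": "carry_out", "body": {
  "commands": [
    [1,-0.28,-0.83,0.17,0,0,-0.06],
    [1,-0.28,-0.83,0.17,0,0,-0.06],
    [1,-0.28,-0.83,0.17,0,0,-0.06],
    [1,-0.28,-0.83,0.17,0,0,-0.06],
    [1,-0.28,-0.83,0.17,0,0,-0.06],
    [1,-0.28,-0.83,0.17,0,0,-0.06],
    [1,-0.28,-0.83,0.17,0,0,-0.06],
    [1,-0.28,-0.83,0.17,0,0,-0.06]
  ]
}}

```text
clock: 3.3
position: [0.4215, -0.1871, 0.1924]
ee_rot: [-0.405, -3.115, -0.0]
force: [0.5, -0.6, -0.7]
width: 0.999
gripper_force: 0.0
```

>>> {"method": "carry_out", "body": {
  "commands": [
    [1,-0.28,-0.83,0.17,0,0,-0.06],
    [1,-0.28,-0.83,0.17,0,0,-0.06],
    [1,-0.28,-0.83,0.17,0,0,-0.06],
    [1,-0.28,-0.83,0.17,0,0,-0.06],
    [1,-0.28,-0.83,0.17,0,0,-0.06],
    [1,-0.28,-0.83,0.17,0,0,-0.06],
    [1,-0.28,-0.83,0.17,0,0,-0.06],
    [1,-0.28,-0.83,0.17,0,0,-0.06]
  ]
}}

```text
clock: 4.1
position: [0.4369, -0.3615, 0.1582]
ee_rot: [-0.33, -3.124, -0.001]
force: [-0.1, -0.2, -0.2]
width: 1.0
gripper_force: 0.0
```

Run:
```python
from h import *
plan(np.array([.4378,-.3633,.05]),tool(-.209,0),8)
```

```text
t 4.1 pos [ 0.4369 -0.3615  0.1582] j [ 0.18  0.45  0.59  1.84 -0.3   0.95  2.26] F [-0.1 -0.2 -0.2] w 1.0 0.0
8 rows shift [-0.007 -0.008  0.541] turn [ 0.001 -0.001 -0.002]
```

>>> {"method": "carry_out", "body": {
  "commands": [
    [1,0,0,0.54,0,0,0],
    [1,0,0,0.54,0,0,0],
    [1,0,0,0.54,0,0,0],
    [1,0,0,0.54,0,0,0],
    [1,0,0,0.54,0,0,0],
    [1,0,0,0.54,0,0,0],
    [1,0,0,0.54,0,0,0],
    [1,0,0,0.54,0,0,0]
  ]
}}

```text
clock: 4.9
position: [0.437, -0.3608, 0.0496]
ee_rot: [0.33, 3.124, 0.0]
force: [-0.1, -0.1, 0.9]
width: 1.002
gripper_force: 0.0
```

>>> {"method": "carry_out", "body": {
  "commands": [
    [0.5,0,0,0,0,0,0],
    [0.5,0,0,0,0,0,0],
    [0.5,0,0,0,0,0,0],
    [0.5,0,0,0,0,0,0],
    [0.5,0,0,0,0,0,0],
    [0.5,0,0,0,0,0,0]
  ],
  "squeeze": 45
}}

```text
clock: 5.5
position: [0.4374, -0.3617, 0.0514]
ee_rot: [0.331, 3.123, -0.002]
force: [-1.0, -3.2, 4.3]
width: 0.648
gripper_force: 45.0
```

>>> {"method": "carry_out", "body": {
  "commands": [
    [0.5,0,0,-0.2,0,0,0],
    [0.5,0,0,-0.5,0,0,0],
    [0.5,0,0,-0.7,0,0,0],
    [0.5,0,0,-0.7,0,0,0],
    [0.5,0,0,-0.7,0,0,0],
    [0.5,0,0,-0.7,0,0,0],
    [0.5,0,0,-0.7,0,0,0],
    [0.5,0,0,-0.6,0,0,0]
  ]
}}

```text
clock: 6.3
position: [0.4368, -0.3604, 0.1722]
ee_rot: [-0.33, -3.124, -0.001]
force: [0.3, -0.4, -3.8]
width: 0.653
gripper_force: 45.0
```

Run:
```python
from h import *
from cell import arm
g=arm.get_image('scene');np.savez('pics/scene1.npz',**g)
cv2.imwrite('pics/scene1.png',cv2.resize(g['pixels'][100:250,80:280,::-1],None,fx=3,fy=3))
# origin of tub at mat centre: TCP offset in tub frame ~ (+.0085,0)
c,s=np.cos(-.209),np.sin(-.209)
plan(np.array([.482+.0085*c,-.1215+.0085*s,.165]),tool(-.209,0),16)
```

```text
t 6.35 pos [ 0.4376 -0.3614  0.1743] j [ 0.16  0.43  0.6   1.82 -0.29  0.98  2.25] F [-0.1 -0.5 -1.5] w 0.651 45.0
16 rows shift [-0.005  0.61   0.023] turn [-0.     0.002 -0.001]
```

View pics/scene1.png

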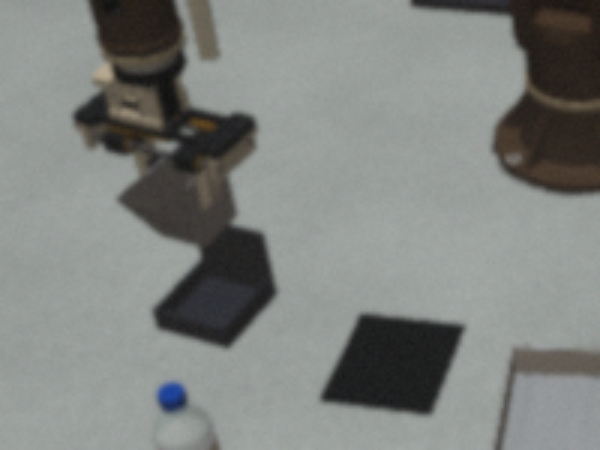

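The picture shows the tub hanging level from the gripper at crop (180,195), clear of the carrier at (215,300). The mat is at (395,360).

>>> {"method": "carry_out", "body": {
  "commands": [
    [0.5,0,0.3,0,0,0,0],
    [0.5,0,0.61,0,0,0,0],
    [0.5,0,0.65,0,0,0,0],
    [0.5,0,0.65,0,0,0,0],
    [0.5,0,0.65,0,0,0,0],
    [0.5,0,0.65,0,0,0,0],
    [0.5,0,0.65,0,0,0,0],
    [0.5,0,0.65,0,0,0,0]
  ]
}}

```text
clock: 7.15
position: [0.4617, -0.2406, 0.1696]
ee_rot: [-0.329, -3.122, -0.002]
force: [0.7, 0.6, -3.3]
width: 0.654
gripper_force: 45.0
```

>>> {"method": "carry_out", "body": {
  "commands": [
    [0.5,0,0.65,0,0,0,0],
    [0.5,0,0.65,0,0,0,0],
    [0.5,0,0.65,0,0,0,0],
    [0.5,0,0.65,0,0,0,0],
    [0.5,0,0.65,0,0,0,0],
    [0.5,0,0.65,0,0,0,0],
    [0.5,0,0.61,0,0,0,0],
    [0.5,0,0.3,0,0,0,0]
  ]
}}

```text
clock: 7.95
position: [0.4867, -0.1226, 0.1697]
ee_rot: [-0.326, -3.122, -0.002]
force: [-0.4, -1.1, -4.1]
width: 0.648
gripper_force: 45.0
```

Run:
```python
from h import *
c,s=np.cos(-.209),np.sin(-.209)
plan(np.array([.482+.0085*c,-.1215+.0085*s,.053]),tool(-.209,0),8)
```

```text
t 7.95 pos [ 0.4867 -0.1226  0.1697] j [-0.3   0.32  0.57  1.97 -0.22  0.91  1.74] F [-0.4 -1.1 -4.1] w 0.648 45.0
8 rows shift [-0.019  0.     0.584] turn [ 0.001 -0.003  0.001]
```

>>> {"method": "carry_out", "body": {
  "commands": [
    [0.5,0,0,0.6,0,0,0],
    [0.5,0,0,0.8,0,0,0],
    [0.5,0,0,0.8,0,0,0],
    [0.5,0,0,0.8,0,0,0],
    [0.5,0,0,0.7,0,0,0],
    [0.5,0,0,0.5,0,0,0],
    [0.5,0,0,0.35,0,0,0],
    [0.5,0,0,0.2,0,0,0]
  ]
}}

```text
clock: 8.75
position: [0.4871, -0.1255, 0.0513]
ee_rot: [-0.33, -3.123, 0.0]
force: [-1.0, 0.2, -3.1]
width: 0.649
gripper_force: 45.0
```

>>> {"method": "carry_out", "body": {
  "commands": [
    [0.5,0,0,0.06,0,0,0],
    [0.5,0,0,0,0,0,0]
  ]
}}

```text
clock: 8.95
position: [0.4876, -0.1257, 0.0508]
ee_rot: [0.331, 3.124, 0.0]
force: [0.1, -0.3, -3.7]
width: 0.65
gripper_force: 45.0
```

>>> {"method": "carry_out", "body": {
  "commands": [
    [0.5,0,0,0.06,0,0,0],
    [0.5,0,0,0.06,0,0,0]
  ]
}}

```text
clock: 9.15
position: [0.4881, -0.126, 0.0502]
ee_rot: [0.331, 3.122, 0.003]
force: [-16.4, 4.8, 62.2]
width: 0.654
gripper_force: 45.0
```

>>> {"method": "carry_out", "body": {
  "commands": [
    [0.5,0,0,0.04,0,0,0],
    [0.5,0,0,0,0,0,0]
  ]
}}

```text
clock: 9.35
position: [0.4883, -0.126, 0.0501]
ee_rot: [0.331, 3.121, 0.003]
force: [-14.7, 4.1, 50.1]
width: 0.652
gripper_force: 45.0
```

>>> {"method": "carry_out", "body": {
  "commands": [
    [1,0,0,-0.06,0,0,0],
    [1,0,0,0,0,0,0],
    [1,0,0,0,0,0,0],
    [1,0,0,0,0,0,0],
    [1,0,0,0,0,0,0]
  ]
}}

```text
clock: 9.85
position: [0.4873, -0.1257, 0.0478]
ee_rot: [-0.331, -3.124, 0.0]
force: [-0.1, 0.1, 0.2]
width: 0.989
gripper_force: 0.0
```

>>> {"method": "carry_out", "body": {
  "commands": [
    [1,0,0,-0.6,0,0,0],
    [1,0,0,-0.8,0,0,0],
    [1,0,0,-0.8,0,0,0],
    [1,0,0,-0.6,0,0,0],
    [1,0,0,-0.4,0,0,0]
  ]
}}

```text
clock: 10.35
position: [0.4877, -0.1258, 0.1289]
ee_rot: [0.331, 3.123, -0.0]
force: [0.3, 0.2, 1.1]
width: 0.999
gripper_force: 0.0
```

```bash
cat > kin.py <<'E'
from h import *
import itertools
def fk(j,p,sg):
    Y=lambda a:Ro.from_euler('y',a); Z=lambda a:Ro.from_euler('z',a)
    R=Z(sg[0]*j[0]+p[0]); t=R.apply([p[1],p[2],p[3]])
    R=R*Y(j[1]); t=t+R.apply([p[4],p[5],p[6]]); R=R*Z(sg[1]*j[2])
    R=R*Y(j[3]); t=t+R.apply([p[7],p[8],p[9]]); R=R*Z(sg[2]*j[4])
    R=R*Y(j[5]); t=t+R.apply([p[10],p[11],p[12]]); R=R*Z(sg[3]*j[6]+p[13])
    return t,R
E
python3 - <<'E'
from kin import *
plan(np.array([.488,-.126,.13]),tool(-.209,0),4)
L=[json.loads(l) for l in open('log.json')]
def f(p,sg):
    e=[]
    for j,x,r in L:
        t,R=fk(j,p,sg); e+=list(t-x)+list(.3*(R.inv()*Ro.from_rotvec(r)).as_rotvec())
    return np.array(e+list(.002*(p-p0)))
res=[]
for sg in itertools.product([1,-1],repeat=4):
  for c7 in (0,1.57,3.14,-1.57):
    p0=np.array([0,0,0,.3,0,0,.35,0,0,.35,0,0,.25,c7])
    r=least_squares(f,p0,args=(sg,)); res.append((r.cost,sg,r.x))
res.sort(key=lambda r:r[0])
for r in res[:4]: print(r[0],r[1],np.round(r[2],3))
np.savez('kin.npz',p=res[0][2],sg=res[0][1])
E
```

```text
t 10.35 pos [ 0.4877 -0.1258  0.1289] j [-0.27  0.38  0.55  2.02 -0.27  0.81  1.79] F [0.3 0.2 1.1] w 0.999 0.0
4 rows shift [-0.004 -0.001 -0.011] turn [ 0.     0.002 -0.005]
1.276597494172322e-07 (-1, -1, -1, -1) [ 0.    -0.    -0.018  0.256  0.    -0.018  0.558  0.    -0.017  0.428
  0.    -0.     0.354  1.571]
5.05195404198109e-06 (-1, -1, -1, -1) [ 0.    -0.    -0.018  0.256  0.    -0.018  0.558  0.    -0.017  0.428
  0.    -0.     0.354  1.571]
5.062044168488067e-06 (-1, -1, -1, -1) [-0.    -0.    -0.018  0.256  0.    -0.018  0.558 -0.    -0.017  0.428
  0.    -0.     0.354  1.571]
1.985510727745702e-05 (-1, -1, -1, -1) [-0.     0.    -0.018  0.256 -0.    -0.018  0.558 -0.    -0.017  0.428
  0.    -0.     0.355  1.571]
```

```bash
cat >> kin.py <<'E'
_k=np.load('kin.npz'); KP,KS=_k['p'],tuple(_k['sg'])
LO=np.array([-2.62,-.44,-1.27,.08,-1.32,.12,-2.74]);HI=np.array([2.62,2.09,1.32,2.57,4.46,2,2.74])
def ik(pos,R,j0,m=.08,w=1e-3):
    f=lambda j:(lambda t,Q:np.r_[t-pos,.3*(Q.inv()*R).as_rotvec(),w*(j-j0)])(*fk(j,KP,KS))
    r=least_squares(f,np.clip(j0,LO+m+.01,HI-m-.01),bounds=(LO+m,HI-m))
    return r.x,np.abs(r.fun[:6]).max()
def tubtool(o,yaw,tip,a,g=(-.002,.062)):
    """TCP pose gripping the tub with slant a, tub base origin at o, tipped by tip about its y; flip handled by j7"""
    T=Ro.from_euler('z',yaw)*Ro.from_euler('y',tip)
    gp=np.asarray(o)+T.apply([g[0],0,g[1]])
    R=T*tool(0,a); return gp+.019*R.as_matrix()[:,2],R
E
python3 - <<'E'
from kin import *
j0=np.array([-.27,.38,.55,2.02,-.27,.81,1.79])
rng=np.random.default_rng(0)
seeds=[j0]+[LO+(HI-LO)*rng.random(7) for _ in range(5)]
F=Ro.from_euler('z',np.pi)
def feas(pos,R):
    out=[]
    for fl in(0,1):
        ok=min(ik(pos,R*F if fl else R,s)[1] for s in seeds[:])
        out.append('Y' if ok<.002 else '.')
    return ''.join(out)
pc=np.array([.548,.102])
for a in np.radians([25,35,45,55]):
  print('a',round(np.degrees(a)),'park',feas(*tubtool([.447,.390,.004],-.03,0,a)),feas(*tubtool([.447,.390,.10],-.03,0,a)))
  for yaw in np.radians([-12,20,45,70,90,110]):
    d=np.array([np.cos(yaw),np.sin(yaw)])
    mat=feas(*tubtool([.482,-.12,.003],yaw,0,a))
    # lip over pan centre -30mm ; lip z .06
    pr=[]
    for tip in np.radians([0,50,95]):
        T=Ro.from_euler('z',yaw)*Ro.from_euler('y',tip)
        o=np.array([*(pc-.02*d),.07])-T.apply([.08,0,.085])
        pr.append(feas(*tubtool(o,yaw,tip,a)))
    print('  yaw',round(np.degrees(yaw)),'mat',mat,'pour',pr)
E
```

```text
a 25 park YY YY
  yaw -12 mat YY pour ['YY', 'YY', '..']
  yaw 20 mat .Y pour ['.Y', 'YY', '..']
  yaw 45 mat YY pour ['YY', 'YY', 'YY']
  yaw 70 mat YY pour ['YY', 'YY', 'YY']
  yaw 90 mat YY pour ['YY', 'YY', 'YY']
  yaw 110 mat YY pour ['YY', 'YY', 'YY']
a 35 park YY YY
  yaw -12 mat YY pour ['YY', 'YY', 'YY']
  yaw 20 mat YY pour ['..', 'YY', '..']
  yaw 45 mat YY pour ['YY', 'YY', 'YY']
  yaw 70 mat YY pour ['YY', 'YY', 'YY']
  yaw 90 mat YY pour ['YY', 'YY', 'YY']
  yaw 110 mat YY pour ['YY', 'YY', 'YY']
a 45 park YY YY
  yaw -12 mat .. pour ['..', 'YY', 'YY']
  yaw 20 mat YY pour ['..', 'YY', 'YY']
  yaw 45 mat YY pour ['YY', 'YY', 'YY']
  yaw 70 mat YY pour ['YY', 'YY', 'YY']
  yaw 90 mat YY pour ['YY', 'YY', 'YY']
  yaw 110 mat YY pour ['YY', 'YY', 'YY']
a 55 park YY YY
  yaw -12 mat .. pour ['..', 'YY', 'YY']
  yaw 20 mat .. pour ['..', 'YY', 'YY']
  yaw 45 mat YY pour ['.Y', 'YY', 'YY']
  yaw 70 mat YY pour ['YY', 'YY', 'YY']
  yaw 90 mat YY pour ['YY', 'YY', 'YY']
  yaw 110 mat YY pour ['YY', 'YY', 'YY']
```

```bash
cat > sim.py <<'E'
from kin import *
from scipy.spatial.transform import Slerp
def path(j,p0,R0,p1,R1,n):
    """follow straight line, return joints, worst error, max joint step, min margin"""
    S=Slerp([0,1],Ro.concatenate([R0,R1])); we=st=0; mg=9
    for k in range(1,n+1):
        jn,e=ik(p0+(p1-p0)*k/n,S(k/n),j,m=.01,w=2e-4); we=max(we,e); st=max(st,np.abs(jn-j).max()); j=jn; mg=min(mg,np.min([j-LO,HI-j]))
    return j,we,st,mg
def lipo(lip,yaw,tip): return np.array(lip)-(Ro.from_euler('z',yaw)*Ro.from_euler('y',tip)).apply([.08,0,.085])
E
python3 - <<'E'
from sim import *
w=cloud(load('top0'))
for n,(u,v) in dict(jar=(203,140),flask=(398,139)).items(): print(n,np.round(w[v,u],3))
D=np.radians
for a,py,my in((35,70,-12),(35,85,-12),(40,80,45),(45,80,70),(45,80,45)):
    a=D(a);y=D(py);my=D(my); j=np.array([-.27,.38,.55,2.02,-.27,.81,1.79])
    p,R=np.array([.4877,-.1258,.1289]),tool(-.209,0)
    print('case',np.degrees([a,y,my]).round())
    lip=[.548-.02*np.cos(y),.102-.02*np.sin(y),.08]
    for nm,(q,Q),n in [('above',(np.array([.4877,-.1258,.1289]),tool(my,0)),14),('grasp',tubtool([.482,-.12,.003],my,0,a),14),('lift',tubtool([.482,-.12,.123],my,0,a),8),
        ('pour0',tubtool(lipo(lip,y,0)+[0,0,.06],y,0,a),24),('tip45',tubtool(lipo(lip,y,D(45)),y,D(45),a),10),('tip95',tubtool(lipo(lip,y,D(95)),y,D(95),a),10),
        ('tip45',tubtool(lipo(lip,y,D(45)),y,D(45),a),10),('pour0',tubtool(lipo(lip,y,0)+[0,0,.06],y,0,a),10),
        ('park',tubtool([.455,.380,.1],-.03,0,a),24),('park',tubtool([.455,.380,.004],-.03,0,a),8)]:
        j,e,s,mg=path(j,p,R,q,Q,n); p,R=q,Q
        print('  ',nm,'err %.4f step %.2f margin %.2f'%(e,s,mg),j.round(2))
E
```

```text
jar [0.695 0.305 0.123]
flask [ 0.69  -0.272  0.129]
case [ 35.  70. -12.]
   above err 0.0000 step 0.00 margin 0.55 [-0.27  0.38  0.55  2.02 -0.27  0.81  1.79]
   grasp err 0.0588 step 0.64 margin 0.01 [-0.3   0.34  0.49  2.38 -1.27  0.13  2.73]
   lift err 0.0527 step 0.18 margin 0.01 [-0.99  0.12  1.25  2.47 -1.19  0.13  2.73]
   pour0 err 0.0120 step 0.43 margin 0.01 [ 1.05  0.78 -1.15  2.05  0.21  0.54  2.72]
   tip45 err 0.0000 step 0.08 margin 0.07 [ 0.28  0.55 -0.7   1.88  0.56  1.02  2.08]
   tip95 err 0.0000 step 0.09 margin 0.12 [-0.32  0.88 -0.43  1.48  0.73  1.88  1.83]
   tip45 err 0.0000 step 0.09 margin 0.19 [ 0.35  0.58 -0.81  1.88  0.63  1.07  2.02]
   pour0 err 0.0000 step 0.08 margin 0.02 [ 1.09  0.85 -1.25  2.05  0.39  0.57  2.56]
   park err 0.0000 step 0.71 margin 0.01 [-0.27  0.65 -1.14  2.05  1.38  1.21 -0.6 ]
   park err 0.0000 step 0.03 margin 0.14 [-0.36  0.81 -1.04  2.12  1.58  1.21 -0.81]
case [ 35.  85. -12.]
   above err 0.0000 step 0.00 margin 0.55 [-0.27  0.38  0.55  2.02 -0.27  0.81  1.79]
   grasp err 0.0588 step 0.64 margin 0.01 [-0.3   0.34  0.49
[... 2638 characters left out ...]
24  0.2   2.72]
   lift err 0.0176 step 0.04 margin 0.01 [ 1.46  0.71 -1.26  2.13  0.    0.44  2.73]
   pour0 err 0.0215 step 0.02 margin 0.01 [ 1.08  0.99 -1.26  1.95  0.34  0.68  2.73]
   tip45 err 0.0112 step 0.08 margin 0.01 [ 0.54  0.62 -0.95  1.89  0.61  0.96  2.28]
   tip95 err 0.0000 step 0.09 margin 0.25 [-0.2   0.8  -0.62  1.61  0.84  1.75  1.87]
   tip45 err 0.0000 step 0.09 margin 0.28 [ 0.57  0.64 -0.99  1.89  0.64  0.98  2.25]
   pour0 err 0.0215 step 0.08 margin 0.01 [ 1.08  0.99 -1.26  1.95  0.34  0.68  2.73]
   park err 0.0133 step 1.07 margin 0.01 [-0.34  0.74 -1.19  2.13  1.57  1.42 -0.8 ]
   park err 0.0000 step 0.02 margin 0.10 [-0.43  0.91 -1.07  2.19  1.73  1.46 -0.99]
```

```bash
cat > sim2.py <<'E'
from sim import *
D=np.radians; F=Ro.from_euler('z',np.pi)
def run(a,py,my,back=.02,lipz=.08,tipmax=95,px=.03,verbose=1):
    a=D(a);y=D(py);my=D(my); j=np.array([-.27,.38,.55,2.02,-.27,.81,1.79])
    p,R=np.array([.4877,-.1258,.1289]),tool(-.209,0)
    print('case',np.degrees([a,y,my]).round())
    lip=[.548-back*np.cos(y),.102-back*np.sin(y),lipz]; T=lambda d:D(d)
    hop=np.array([.4877,-.1258,.1289])
    for nm,(q,Q),n in [('halfflip',(hop,tool(-.209-1.57,0)),16),('flip',(hop,tool(-.209,0)*F),16),('above',(hop,tool(my,0)*F),14),('grasp',tubtool([.482,-.12,.003],my,0,a),14),('lift',tubtool([.482,-.12,.123],my,0,a),8),
        ('pour0',tubtool(lipo(lip,y,0)+[0,0,.06],y,0,a),24),('tip45',tubtool(lipo(lip,y,D(45)),y,D(45),a),10),('tip',tubtool(lipo(lip,y,D(tipmax)),y,D(tipmax),a),10),
        ('tip45',tubtool(lipo(lip,y,D(45)),y,D(45),a),10),('pour0',tubtool(lipo(lip,y,0)+[0,0,.06],y,0,a),10),
        ('park',tubtool([.46,.375,.1],-.03,0,a),24),('park',tubtool([.46,.375,.004],-.03,0,a),8)]:
        if nm not in('halfflip','flip','above'): Q=Q*F
        j,e,s,mg=path(j,p,R,q,Q,n); p,R=q,Q
        print('  ',nm,'err %.4f step %.2f margin %.2f'%(e,s,mg),j.round(2))
E
python3 - <<'E'
from sim2 import *
for c in((30,80,-12),(35,80,-12),(35,80,45),(45,80,45),(45,80,70)): run(*c)
E
```

```text
case [ 30.  80. -12.]
   halfflip err 0.0000 step 0.08 margin 0.32 [-0.56  0.5   1.    2.04 -0.54  0.89  0.53]
   flip err 0.0000 step 0.10 margin 0.01 [-0.69  0.69  1.31  2.04 -0.79  1.05 -0.77]
   above err 0.0000 step 0.00 margin 0.01 [-0.69  0.69  1.31  2.04 -0.79  1.05 -0.77]
   grasp err 0.0386 step 0.40 margin 0.01 [-0.21  0.36  0.42  2.38 -1.31  0.13 -0.34]
   lift err 0.0325 step 0.24 margin 0.01 [-0.99  0.18  1.29  2.43 -0.99  0.24 -0.6 ]
   pour0 err 0.0000 step 0.13 margin 0.01 [-0.23  0.56  0.63  2.03 -1.02  1.06  0.88]
   tip45 err 0.0000 step 0.09 margin 0.25 [-0.96  0.71  1.07  1.95 -0.45  0.9   0.13]
   tip err 0.0000 step 0.06 margin 0.05 [-1.25  1.27  1.27  1.65 -0.09  1.33 -0.24]
   tip45 err 0.0000 step 0.06 margin 0.07 [-0.95  0.7   1.06  1.95 -0.44  0.9   0.12]
   pour0 err 0.0000 step 0.09 margin 0.30 [-0.24  0.56  0.63  2.03 -1.02  1.06  0.88]
   park err 0.0012 step 0.26 margin 0.01 [-1.87  0.72  1.31  2.13 -0.75  0.48 -1.77]
   park err 0.0000 step 0.05 margin 0.05 [-1.7   0.76  0.99  2.19 -0.92  0.23 -1.69]
case [ 35.  80. -12.]
   halfflip err 0.0000 step
[... 3445 characters left out ...]
1.16  1.2   1.24]
   lift err 0.0000 step 0.03 margin 0.18 [ 0.23  0.51  0.52  2.01 -1.01  1.31  1.  ]
   pour0 err 0.0000 step 0.01 margin 0.19 [ 0.03  0.63  0.44  2.02 -1.13  1.2   1.06]
   tip45 err 0.0000 step 0.09 margin 0.22 [-0.71  0.54  0.85  1.99 -0.54  0.85  0.26]
   tip err 0.0000 step 0.09 margin 0.15 [-1.2   1.04  1.17  1.7  -0.11  1.24 -0.27]
   tip45 err 0.0000 step 0.10 margin 0.16 [-0.72  0.55  0.85  1.99 -0.55  0.85  0.27]
   pour0 err 0.0000 step 0.09 margin 0.18 [ 0.01  0.64  0.47  2.02 -1.14  1.22  1.07]
   park err 0.0603 step 0.64 margin 0.01 [-2.    0.82  1.31  2.26 -0.9   0.17 -1.75]
   park err 0.0153 step 0.22 margin 0.01 [-1.9   0.97  1.13  2.25 -1.31  0.13 -1.49]
```

```bash
cat > sim3.py <<'E'
from sim import *
D=np.radians
def go(a,my,py,tmax=95,back=.02,lipz=.08,lift=.08,show=0):
    a,my,y=D(a),D(my),D(py); j=np.array([-.27,.38,.55,2.02,-.27,.81,1.79])
    p,R=np.array([.4877,-.1258,.1289]),tool(-.209,0); lip=[.548-back*np.cos(y),.102-back*np.sin(y),lipz]
    E=0;M=9;S=0
    for nm,(q,Q),n in [('above',(p,tool(my,0)),12),('grasp',tubtool([.482,-.12,.003],my,0,a),12),('lift',tubtool([.482,-.12,.06],my,0,a),5),('lift2',tubtool([.482,-.12,.1],my,D(25),a),6),
        ('pour25',tubtool(lipo(lip,y,D(25))+[0,0,.03],y,D(25),a),16),('tip60',tubtool(lipo(lip,y,D(60)),y,D(60),a),8),('tip',tubtool(lipo(lip,y,D(tmax)),y,D(tmax),a),8)]:
        j,e,s,mg=path(j,p,R,q,Q,n); p,R=q,Q; E=max(E,e);M=min(M,mg);S=max(S,s)
        if show: print('  ',nm,'err %.4f step %.2f margin %.2f'%(e,s,mg),j.round(2))
    return E,S,M
if __name__=='__main__':
  for a in(35,40,45):
    for my in(0,20,35,50):
      for py in(40,60,80):
        r=go(a,my,py)
        if r[0]<.004: print(a,my,py,np.round(r,3))
E
python3 sim3.py
```

```text
35 35 40 [0.   0.93 0.01]
35 35 60 [0.   0.93 0.01]
35 35 80 [0.   0.93 0.01]
35 50 40 [0.    0.215 0.01 ]
35 50 60 [0.    0.164 0.01 ]
35 50 80 [0.    0.164 0.01 ]
40 35 40 [0.    0.921 0.01 ]
40 35 60 [0.    0.921 0.01 ]
40 35 80 [0.    0.921 0.01 ]
40 50 40 [0.    0.188 0.01 ]
40 50 60 [0.    0.188 0.01 ]
40 50 80 [0.    0.188 0.01 ]
45 35 40 [0.   0.82 0.01]
45 35 60 [0.   0.82 0.01]
45 35 80 [0.   0.82 0.01]
45 50 40 [0.002 0.214 0.01 ]
45 50 60 [0.002 0.214 0.01 ]
45 50 80 [0.002 0.214 0.01 ]
```

```bash
cat > sim4.py <<'E'
from sim import *
D=np.radians
def go(a,my,py,ky,tmax=95,back=.02,lipz=.08,show=0,j=None):
    a,my,y,ky=D(a),D(my),D(py),D(ky)
    j=np.array([-.27,.38,.55,2.02,-.27,.81,1.79])
    p,R=np.array([.4877,-.1258,.1289]),tool(-.209,0); lip=[.548-back*np.cos(y),.102-back*np.sin(y),lipz]
    E=0;M=9;S=0; kp=[.50,.36,.004]; v=lambda h,w:(np.array([kp[0],kp[1],h]),tool(w,0))
    for nm,(q,Q),n in [('above',(p,tool(my,0)),16),('grasp',tubtool([.482,-.12,.003],my,0,a),12),('lift',tubtool([.482,-.12,.1],my,0,a),6),
        ('pour0',tubtool(lipo(lip,y,D(0))+[0,0,.05],y,D(0),a),16),('tip60',tubtool(lipo(lip,y,D(60)),y,D(60),a),8),('tip',tubtool(lipo(lip,y,D(tmax)),y,D(tmax),a),8),
        ('tip60',tubtool(lipo(lip,y,D(60)),y,D(60),a),8),('pour0',tubtool(lipo(lip,y,D(0))+[0,0,.05],y,D(0),a),16),
        ('park',tubtool([kp[0],kp[1],.1],ky,0,a),16),('down',tubtool(kp,ky,0,a),8),('up',v(.13,ky),16),('turn',v(.13,-.03),16),('dn',v(.05,-.03),8)]:
        j,e,s,mg=path(j,p,R,q,Q,n); p,R=q,Q; E=max(E,e);M=min(M,mg);S=max(S,s)
        if show: print('  ',nm,'err %.4f step %.2f margin %.2f'%(e,s,mg),j.round(2))
    return E,S,M
if __name__=='__main__':
  for a in(35,45,55):
    for my in(-70,-90,-110):
      for py in(-70,-90,-110):
       for ky in (-70,-100):
        r=go(a,my,py,ky)
        if r[0]<.004: print(a,my,py,ky,np.round(r,3))
  go(45,-90,-90,-90,show=1)
E
python3 sim4.py
```

```text
Still running in the background as job /tmp/bash_jobs.1000/87cfd7a134bd (pid 986). You'll get a notice when it ends.
```

```bash
cat /tmp/bash_jobs.1000/87cfd7a134bd/stdout; kill -- -$(cat /tmp/bash_jobs.1000/87cfd7a134bd/pid); timeout 60 python3 -c "
from sim4 import *
go(45,-90,-90,-90,show=1)"
```

```text
above err 0.0000 step 0.07 margin 0.39 [-0.53  0.48  0.93  2.03 -0.5   0.87  0.69]
   grasp err 0.0000 step 0.07 margin 0.12 [-1.08  1.09  1.2   2.17 -0.38  0.54  0.21]
   lift err 0.0000 step 0.08 margin 0.01 [-1.15  0.9   1.31  2.13 -0.12  0.68  0.11]
   pour0 err 0.0000 step 0.04 margin 0.02 [-1.35  1.14  1.17  1.62 -0.29  1.24 -0.21]
   tip60 err 0.0000 step 0.13 margin 0.16 [-0.85  0.57  0.84  1.92 -0.85  0.99  0.45]
   tip err 0.0000 step 0.08 margin 0.09 [-0.29  0.65  0.6   1.96 -1.23  1.37  1.02]
   tip60 err 0.0000 step 0.08 margin 0.12 [-0.86  0.58  0.86  1.93 -0.86  0.99  0.46]
   pour0 err 0.0000 step 0.06 margin 0.11 [-1.36  1.16  1.21  1.62 -0.32  1.25 -0.18]
   park err 0.0000 step 0.02 margin 0.10 [-1.47  1.16  1.22  1.35 -0.33  1.58 -0.33]
   down err 0.0000 step 0.01 margin 0.10 [-1.46  1.26  1.16  1.39 -0.4   1.48 -0.37]
   up err 0.0000 step 0.03 margin 0.16 [-1.37  0.75  1.09  1.76 -0.74  1.11 -0.02]
   turn err 0.0000 step 0.08 margin 0.25 [-1.16  0.58  0.68  1.75 -0.43  0.97  1.23]
   dn err 0.0000 step 0.02 margin 0.65 [-1.11  0.68  0.61  1.81 -0.51  0.82  1.29]
```

Fitted kinematics show the pour works best with the tub facing −y. I'll re-grip it vertically, turn it on the mat to yaw ≈ −90°, and let go.

>>> {"method": "carry_out", "body": {
  "commands": [
    [1,0,0,0.5,0,0,0],
    [1,0,0,0.8,0,0,0],
    [1,0,0,0.8,0,0,0],
    [1,0,0,0.6,0,0,0],
    [1,0,0,0.4,0,0,0],
    [1,0,0,0.1,0,0,0]
  ]
}}

```text
clock: 10.95
position: [0.4863, -0.1256, 0.0464]
ee_rot: [-0.331, -3.121, 0.0]
force: [-0.5, -0.6, 0.1]
width: 1.0
gripper_force: 0.0
```

>>> {"method": "carry_out", "body": {
  "commands": [
    [0.5,0,0,0,0,0,0],
    [0.5,0,0,0,0,0,0],
    [0.5,0,0,0,0,0,0],
    [0.5,0,0,0,0,0,0],
    [0.5,0,0,0,0,0,0],
    [0.5,0,0,-0.3,0,0,0],
    [0.5,0,0,-0.5,0,0,0]
  ]
}}

```text
clock: 11.65
position: [0.4864, -0.1255, 0.068]
ee_rot: [-0.331, -3.122, 0.0]
force: [1.0, 0.1, -3.2]
width: 0.654
gripper_force: 45.0
```

>>> {"method": "carry_out", "body": {
  "commands": [
    [0.5,0,0,0,0,0,0.5],
    [0.5,0,0,0,0,0,0.9],
    [0.5,0,0,0,0,0,1],
    [0.5,0,0,0,0,0,1],
    [0.5,0,0,0,0,0,1],
    [0.5,0,0,0,0,0,1],
    [0.5,0,0,0,0,0,1],
    [0.5,0,0,0,0,0,1]
  ]
}}

```text
clock: 12.45
position: [0.4875, -0.1254, 0.0688]
ee_rot: [1.443, 2.79, 0.001]
force: [-0.4, 0.3, -3.9]
width: 0.653
gripper_force: 45.0
```

>>> {"method": "carry_out", "body": {
  "commands": [
    [0.5,0,0,0,0,0,1],
    [0.5,0,0,0,0,0,1],
    [0.5,0,0,0,0,0,1],
    [0.5,0,0,0,0,0,1],
    [0.5,0,0,0,0,0,1],
    [0.5,0,0,0,0,0,0.8],
    [0.5,0,0,0,0,0,0.4],
    [0.5,0,0,0.3,0,0,0]
  ]
}}

```text
clock: 13.25
position: [0.4882, -0.1254, 0.0614]
ee_rot: [2.221, 2.221, 0.002]
force: [0.2, 0.3, -4.8]
width: 0.654
gripper_force: 45.0
```

>>> {"method": "carry_out", "body": {
  "commands": [
    [0.5,0,0,0.3,0,0,0],
    [0.5,0,0,0.12,0,0,0],
    [0.5,0,0,0,0,0,0]
  ]
}}

```text
clock: 13.55
position: [0.4869, -0.1256, 0.0494]
ee_rot: [-2.22, -2.221, 0.001]
force: [-0.4, -0.3, -3.8]
width: 0.651
gripper_force: 45.0
```

```bash
timeout 60 python3 - <<'E'
from h import *
plan(np.array([.4877,-.1258,.05]),tool(-1.57,0),4)
E
```

```text
t 13.55 pos [ 0.4869 -0.1256  0.0494] j [-0.45  0.61  0.85  2.1  -0.69  0.74  0.85] F [-0.4 -0.3 -3.8] w 0.651 45.0
4 rows shift [-0.002  0.008 -0.006] turn [-0.003 -0.001 -0.001]
```

>>> {"method": "carry_out", "body": {
  "commands": [
    [0.5,0,0,0.08,0,0,0],
    [1,0,0,0,0,0,0],
    [1,0,0,0,0,0,0],
    [1,0,0,0,0,0,0],
    [1,0,0,0,0,0,0]
  ]
}}

```text
clock: 14.05
position: [0.4876, -0.1257, 0.0481]
ee_rot: [2.221, 2.221, 0.0]
force: [0.8, -0.5, 0.2]
width: 0.947
gripper_force: 0.0
```

```bash
timeout 60 python3 - <<'E'
from kin import *
plan(*tubtool([.487,-.117,.003],-1.571,0,np.radians(45)),8)
E
```

```text
t 14.05 pos [ 0.4876 -0.1257  0.0481] j [-0.44  0.61  0.84  2.1  -0.69  0.73  0.85] F [ 0.8 -0.5  0.2] w 0.947 0.0
8 rows shift [-0.019 -0.003 -0.012] turn [ 0.001 -0.982  0.   ]
```

>>> {"method": "carry_out", "body": {
  "commands": [
    [1,-0.02,0,-0.01,0,-0.98,0],
    [1,-0.02,0,-0.01,0,-0.98,0],
    [1,-0.02,0,-0.01,0,-0.98,0],
    [1,-0.02,0,-0.01,0,-0.98,0],
    [1,-0.02,0,-0.01,0,-0.98,0],
    [1,-0.02,0,-0.01,0,-0.98,0],
    [1,-0.02,0,-0.01,0,-0.98,0],
    [1,-0.02,0,-0.01,0,-0.98,0]
  ]
}}

```text
clock: 14.85
position: [0.4882, -0.1279, 0.0514]
ee_rot: [1.757, 1.759, -0.729]
force: [-0.1, -0.1, -0.8]
width: 1.0
gripper_force: 0.0
```

```bash
timeout 60 python3 - <<'E'
from kin import *
plan(*tubtool([.487,-.117,.003],-1.571,0,np.radians(45)),1)
from cell import arm
a=arm.get_image('scene')['pixels'];b=arm.get_image('top')['pixels']
cv2.imwrite('pics/two2.png',np.hstack([cv2.resize(a[130:290,110:310],None,fx=2,fy=2),cv2.resize(b[130:290,260:460],None,fx=2,fy=2)])[:,:,::-1])
E
```

```text
t 14.85 pos [ 0.4882 -0.1279  0.0514] j [-1.12  1.15  1.24  2.15 -0.48  0.59  0.28] F [-0.1 -0.1 -0.8] w 1.0 0.0
1 rows shift [-0.02  -0.048  0.009] turn [0.023 0.021 0.005]
```

View pics/two2.png

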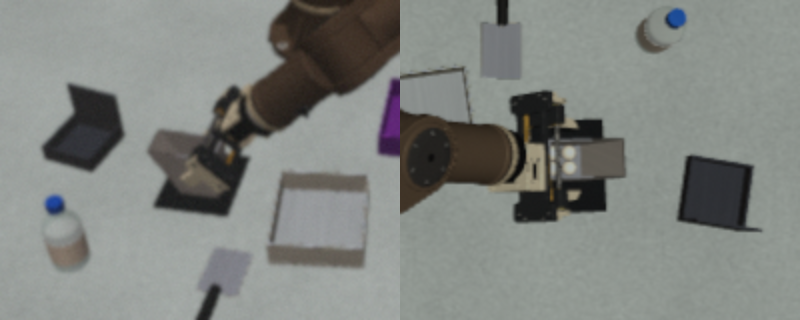

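Scene view: the gripper slants onto the tub from the +y side at (205,165). Top view: the balls are still inside at (570,160) and the spout faces away. Now grip harder and lift.

>>> {"method": "carry_out", "body": {
  "commands": [
    [0.5,0,0,0,0,0,0],
    [0.5,0,0,0,0,0,0],
    [0.5,0,0,0,0,0,0],
    [0.5,0,0,0,0,0,0],
    [0.5,0,0,0,0,0,0]
  ],
  "squeeze": 60
}}

```text
clock: 15.45
position: [0.4874, -0.129, 0.0515]
ee_rot: [1.764, 1.76, -0.726]
force: [-0.0, 0.4, 2.8]
width: 0.65
gripper_force: 60.0
```

>>> {"method": "carry_out", "body": {
  "commands": [
    [0.5,-0.15,0,-0.15,0,0,0],
    [0.5,-0.35,0,-0.35,0,0,0],
    [0.5,-0.45,0,-0.45,0,0,0],
    [0.5,-0.45,0,-0.45,0,0,0],
    [0.5,-0.45,0,-0.45,0,0,0],
    [0.5,-0.45,0,-0.45,0,0,0],
    [0.5,-0.35,0,-0.35,0,0,0],
    [0.5,-0.2,0,-0.2,0,0,0]
  ]
}}

```text
clock: 16.25
position: [0.4874, -0.129, 0.1533]
ee_rot: [1.762, 1.76, -0.726]
force: [-0.8, 0.8, -4.4]
width: 0.652
gripper_force: 60.0
```

```bash
cat > pour.py <<'E'
from kin import *
D=np.radians; y=-1.571
def P(tip,lip): 
    t=D(tip); o=np.array(lip)-(Ro.from_euler('z',y)*Ro.from_euler('y',t)).apply([.08,0,.085]); return tubtool(o,y,t,D(45))
def chain(ps,ns):
    plan(*ps[0],ns[0])
    for a,b,n in zip(ps,ps[1:],ns[1:]): plan(*b,n,p0=a[0],R0=a[1])
E
timeout 60 python3 - <<'E'
from pour import *
chain([P(0,[.548,.135,.185]),P(30,[.548,.135,.13]),P(50,[.548,.135,.085]),P(65,[.548,.135,.065]),P(80,[.548,.135,.065]),P(92,[.548,.135,.065])],[16,7,6,5,6,6])
E
```

```text
t 16.25 pos [ 0.4874 -0.129   0.1533] j [-1.16  0.91  1.31  2.11 -0.13  0.71  0.09] F [-0.8  0.8 -4.4] w 0.652 60.0
16 rows shift [ 0.597  0.151 -0.579] turn [ 0.    -0.001 -0.001]
7 rows shift [ 0.093 -0.     0.05 ] turn [0.    0.748 0.   ]
6 rows shift [-0.023  0.     0.128] turn [ 0.     0.582 -0.   ]
5 rows shift [-0.082  0.     0.003] turn [-0.     0.524  0.   ]
6 rows shift [-0.042  0.    -0.129] turn [ 0.     0.436 -0.   ]
6 rows shift [-0.034 -0.    -0.103] turn [ 0.     0.349 -0.   ]
```

>>> {"method": "carry_out", "body": {
  "commands": [
    [0.5,0.3,0.08,-0.29,0,0,0],
    [0.5,0.6,0.15,-0.58,0,0,0],
    [0.5,0.65,0.16,-0.63,0,0,0],
    [0.5,0.65,0.16,-0.63,0,0,0],
    [0.5,0.65,0.16,-0.63,0,0,0],
    [0.5,0.65,0.16,-0.63,0,0,0],
    [0.5,0.65,0.16,-0.63,0,0,0],
    [0.5,0.65,0.16,-0.63,0,0,0]
  ]
}}

```text
clock: 17.05
position: [0.5169, 0.0403, 0.1484]
ee_rot: [1.76, 1.762, -0.729]
force: [0.4, 0.2, -3.8]
width: 0.649
gripper_force: 60.0
```

>>> {"method": "carry_out", "body": {
  "commands": [
    [0.5,0.65,0.16,-0.63,0,0,0],
    [0.5,0.65,0.16,-0.63,0,0,0],
    [0.5,0.65,0.16,-0.63,0,0,0],
    [0.5,0.65,0.16,-0.63,0,0,0],
    [0.5,0.65,0.16,-0.63,0,0,0],
    [0.5,0.65,0.16,-0.63,0,0,0],
    [0.5,0.6,0.15,-0.58,0,0,0],
    [0.5,0.25,0.08,-0.24,0,0,0]
  ]
}}

```text
clock: 17.85
position: [0.5468, 0.2068, 0.1452]
ee_rot: [1.757, 1.765, -0.727]
force: [-0.7, -0.0, -4.6]
width: 0.653
gripper_force: 60.0
```

```bash
timeout 60 python3 - <<'E'
from pour import *
plan(*P(0,[.548,.135,.185]),1)
plan(*P(30,[.548,.135,.13]),8)
E
```

```text
t 17.85 pos [0.5468 0.2068 0.1452] j [-1.37  1.11  1.22  1.55 -0.27  1.35 -0.2 ] F [-0.7 -0.  -4.6] w 0.653 60.0
1 rows shift [-0.188  0.046 -0.002] turn [ 0.019 -0.019  0.04 ]
t 17.85 pos [0.5468 0.2068 0.1452] j [-1.37  1.11  1.22  1.55 -0.27  1.35 -0.2 ] F [-0.7 -0.  -4.6] w 0.653 60.0
8 rows shift [0.058 0.006 0.038] turn [0.001 0.652 0.005]
```

Now tip in stages.

>>> {"method": "carry_out", "body": {
  "commands": [
    [0.5,0.06,0.01,0.04,0,0.5,0],
    [0.5,0.06,0.01,0.04,0,0.7,0],
    [0.5,0.06,0,0.04,0,0.7,0],
    [0.5,0.06,0,0.04,0,0.7,0],
    [0.5,0.06,0,0.04,0,0.7,0],
    [0.5,0.06,0,0.04,0,0.7,0],
    [0.5,0.06,0,0.04,0,0.6,0],
    [0.5,0.06,0,0.04,0,0.6,0]
  ]
}}

```text
clock: 18.65
position: [0.5467, 0.2073, 0.1343]
ee_rot: [2.086, 2.079, -0.273]
force: [-0.3, -0.4, -3.4]
width: 0.652
gripper_force: 60.0
```

>>> {"method": "carry_out", "body": {
  "commands": [
    [0.5,-0.02,0,0.13,0,0.6,0],
    [0.5,-0.02,0,0.13,0,0.6,0],
    [0.5,-0.02,0,0.13,0,0.6,0],
    [0.5,-0.02,0,0.13,0,0.6,0],
    [0.5,-0.02,0,0.13,0,0.55,0],
    [0.5,-0.02,0,0.13,0,0.55,0]
  ]
}}

```text
clock: 19.25
position: [0.5465, 0.2017, 0.1153]
ee_rot: [-2.18, -2.173, -0.096]
force: [1.0, 0.6, -4.7]
width: 0.651
gripper_force: 60.0
```

```bash
timeout 60 python3 - <<'E'
from pour import *
chain([P(63,[.548,.135,.067]),P(75,[.548,.135,.065]),P(92,[.548,.135,.065])],[5,6,8])
E
```

```text
t 19.25 pos [0.5465 0.2017 0.1153] j [-1.02  0.63  0.96  1.89 -0.73  0.98  0.28] F [ 1.   0.6 -4.7] w 0.651 60.0
5 rows shift [-0.03   0.012  0.025] turn [ 0.002  0.452 -0.006]
6 rows shift [-0.039  0.    -0.091] turn [-0.     0.349 -0.   ]
8 rows shift [-0.036 -0.    -0.109] turn [ 0.     0.371 -0.   ]
```

>>> {"method": "carry_out", "body": {
  "commands": [
    [0.5,-0.03,0,0.02,0,0.45,0],
    [0.5,-0.03,0,0.02,0,0.45,0],
    [0.5,-0.03,0,0.02,0,0.45,0],
    [0.5,-0.03,0,0.02,0,0.45,0],
    [0.5,-0.03,0,0.02,0,0.45,0]
  ]
}}

```text
clock: 19.75
position: [0.5465, 0.1984, 0.1121]
ee_rot: [-2.057, -2.05, -0.324]
force: [0.6, 0.2, -4.7]
width: 0.65
gripper_force: 60.0
```

>>> {"method": "carry_out", "body": {
  "commands": [
    [0.5,-0.04,0,-0.09,0,0.35,0],
    [0.5,-0.04,0,-0.09,0,0.35,0],
    [0.5,-0.04,0,-0.09,0,0.35,0],
    [0.5,-0.04,0,-0.09,0,0.35,0],
    [0.5,-0.04,0,-0.09,0,0.35,0],
    [0.5,-0.04,0,-0.09,0,0.35,0],
    [0.5,0,0,0,0,0,0]
  ]
}}

```text
clock: 20.45
position: [0.547, 0.1865, 0.122]
ee_rot: [-1.936, -1.924, -0.515]
force: [0.4, 0.5, -2.4]
width: 0.651
gripper_force: 60.0
```

>>> {"method": "carry_out", "body": {
  "commands": [
    [0.5,-0.04,0,-0.11,0,0.37,0],
    [0.5,-0.04,0,-0.11,0,0.37,0],
    [0.5,-0.04,0,-0.11,0,0.37,0],
    [0.5,-0.04,0,-0.11,0,0.37,0],
    [0.5,-0.04,0,-0.11,0,0.37,0],
    [0.5,-0.04,0,-0.11,0,0.37,0],
    [0.5,-0.04,0,-0.11,0,0.37,0],
    [0.5,-0.04,0,-0.11,0,0.37,0]
  ]
}}

```text
clock: 21.25
position: [0.547, 0.1695, 0.1346]
ee_rot: [-1.741, -1.739, -0.753]
force: [0.5, 0.5, -1.9]
width: 0.651
gripper_force: 60.0
```

>>> {"method": "carry_out", "body": {
  "commands": [
    [0.5,0,0,0,0,0,0],
    [0.5,0,0,0,0,0,0],
    [0.5,0,0,0,0,0,0],
    [0.5,0,0,0,0,0,0],
    [0.5,0,0,0,0,0,0]
  ]
}}

```text
clock: 21.75
position: [0.5473, 0.171, 0.1349]
ee_rot: [-1.739, -1.74, -0.753]
force: [-0.9, -0.9, -2.2]
width: 0.65
gripper_force: 60.0
```

```bash
timeout 60 python3 - <<'E'
from pour import *
plan(*P(92,[.548,.135,.065]),1)
from cell import arm
a=arm.get_image('scene')['pixels'];b=arm.get_image('top')['pixels']
cv2.imwrite('pics/two3.png',np.hstack([cv2.resize(a[150:290,200:360],None,fx=2.5,fy=2.5),cv2.resize(b[130:270,200:360],None,fx=2.5,fy=2.5)])[:,:,::-1])
E
```

```text
t 21.75 pos [0.5473 0.171  0.1349] j [-0.33  0.65  0.59  1.98 -1.23  1.3   1.01] F [-0.9 -0.9 -2.2] w 0.65 60.0
1 rows shift [-0.059  0.03  -0.055] turn [-0.005  0.036  0.009]
```

View pics/two3.png

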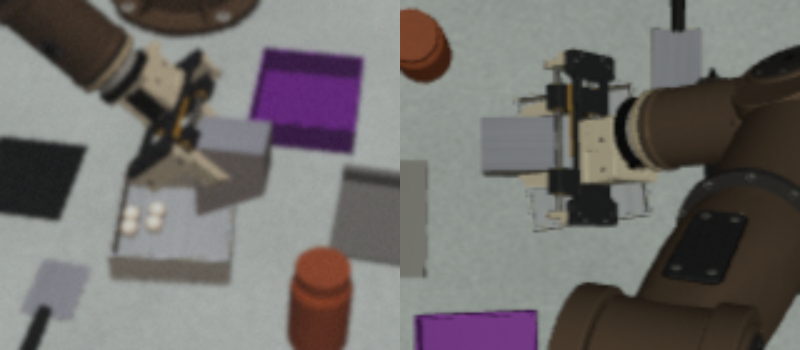

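All four balls lie in the aluminium pan (scene crop (130–155,215)) and the tub is empty. Untip next and move to the plate.

```bash
timeout 60 python3 - <<'E'
from pour import *
chain([P(60,[.548,.14,.11]),P(0,[.53,.2,.19]),P(0,[.50,.29,.17]),P(0,[.50,.29,.10])],[8,12,6,4])
E
```

```text
t 21.85 pos [0.5473 0.1709 0.1348] j [-0.33  0.65  0.59  1.98 -1.23  1.3   1.01] F [ 0.1  0.6 -2.3] w 0.65 60.0
8 rows shift [0.194 0.003 0.027] turn [-0.    -0.694  0.001]
12 rows shift [ 0.212 -0.06  -0.056] turn [ 0.    -0.873  0.   ]
6 rows shift [ 0.519 -0.2   -0.33 ] turn [0. 0. 0.]
4 rows shift [0.495 0.    0.495] turn [0. 0. 0.]
```

>>> {"method": "carry_out", "body": {
  "commands": [
    [0.5,0.19,0,0.03,0,-0.69,0],
    [0.5,0.19,0,0.03,0,-0.69,0],
    [0.5,0.19,0,0.03,0,-0.69,0],
    [0.5,0.19,0,0.03,0,-0.69,0],
    [0.5,0.19,0,0.03,0,-0.69,0],
    [0.5,0.19,0,0.03,0,-0.69,0],
    [0.5,0.19,0,0.03,0,-0.69,0],
    [0.5,0.19,0,0.03,0,-0.69,0]
  ]
}}

```text
clock: 22.65
position: [0.5472, 0.2057, 0.1507]
ee_rot: [-2.081, -2.081, -0.276]
force: [0.2, -0.3, -1.3]
width: 0.651
gripper_force: 60.0
```

>>> {"method": "carry_out", "body": {
  "commands": [
    [0.5,0.21,-0.06,-0.06,0,-0.87,0],
    [0.5,0.21,-0.06,-0.06,0,-0.87,0],
    [0.5,0.21,-0.06,-0.06,0,-0.87,0],
    [0.5,0.21,-0.06,-0.06,0,-0.87,0],
    [0.5,0.21,-0.06,-0.06,0,-0.87,0],
    [0.5,0.21,-0.06,-0.06,0,-0.87,0]
  ]
}}

```text
clock: 23.25
position: [0.5379, 0.2371, 0.161]
ee_rot: [2.083, 2.083, -0.271]
force: [0.3, 0.5, -2.4]
width: 0.646
gripper_force: 60.0
```

>>> {"method": "carry_out", "body": {
  "commands": [
    [0.5,0.21,-0.06,-0.06,0,-0.87,0],
    [0.5,0.21,-0.06,-0.06,0,-0.87,0],
    [0.5,0.21,-0.06,-0.06,0,-0.87,0],
    [0.5,0.21,-0.06,-0.06,0,-0.87,0],
    [0.5,0.21,-0.06,-0.06,0,-0.87,0],
    [0.5,0.21,-0.06,-0.06,0,-0.87,0]
  ]
}}

```text
clock: 23.85
position: [0.5289, 0.2691, 0.1538]
ee_rot: [1.762, 1.764, -0.726]
force: [-0.2, -0.2, -1.3]
width: 0.647
gripper_force: 60.0
```

```bash
timeout 60 python3 - <<'E'
from pour import *
chain([P(0,[.50,.29,.17]),P(0,[.50,.29,.095])],[8,6])
E
```

```text
t 23.85 pos [0.5289 0.2691 0.1538] j [-1.4   1.08  1.14  1.45 -0.22  1.45 -0.33] F [-0.2 -0.2 -1.3] w 0.647 60.0
8 rows shift [ 0.388 -0.144 -0.244] turn [ 0.001 -0.005  0.001]
6 rows shift [ 0.354 -0.     0.354] turn [0. 0. 0.]
```

>>> {"method": "carry_out", "body": {
  "commands": [
    [0.5,0.39,-0.14,-0.24,0,0,0],
    [0.5,0.39,-0.14,-0.24,0,0,0],
    [0.5,0.39,-0.14,-0.24,0,0,0],
    [0.5,0.39,-0.14,-0.24,0,0,0],
    [0.5,0.39,-0.14,-0.24,0,0,0],
    [0.5,0.39,-0.14,-0.24,0,0,0],
    [0.5,0.39,-0.14,-0.24,0,0,0],
    [0.5,0.39,-0.14,-0.24,0,0,0]
  ]
}}

```text
clock: 24.65
position: [0.5011, 0.3579, 0.1335]
ee_rot: [1.765, 1.764, -0.724]
force: [-0.1, 0.1, -3.3]
width: 0.653
gripper_force: 60.0
```

>>> {"method": "carry_out", "body": {
  "commands": [
    [0.5,0.36,0,0.36,0,0,0],
    [0.5,0.36,0,0.36,0,0,0],
    [0.5,0.36,0,0.36,0,0,0],
    [0.5,0.36,0,0.36,0,0,0],
    [0.5,0.36,0,0.36,0,0,0],
    [0.5,0.3,0,0.3,0,0,0]
  ]
}}

```text
clock: 25.25
position: [0.5013, 0.3571, 0.058]
ee_rot: [1.764, 1.764, -0.725]
force: [0.8, -0.4, -1.1]
width: 0.65
gripper_force: 60.0
```

```bash
timeout 60 python3 - <<'E'
from pour import *
plan(*P(0,[.50,.29,.090]),1)
E
```

```text
t 25.25 pos [0.5013 0.3571 0.058 ] j [-1.43  1.22  1.06  1.33 -0.33  1.49 -0.46] F [ 0.8 -0.4 -1.1] w 0.65 60.0
1 rows shift [ 0.166 -0.05   0.083] turn [-0.006 -0.059  0.001]
```

Lower about 5 mm in small steps until contact.

>>> {"method": "carry_out", "body": {
  "commands": [
    [0.5,0.06,0,0.06,0,0,0],
    [0.5,0.04,0,0.04,0,0,0],
    [0.5,0,0,0,0,0,0]
  ]
}}

```text
clock: 25.55
position: [0.5016, 0.3575, 0.0562]
ee_rot: [1.764, 1.764, -0.723]
force: [0.0, 0.2, -2.0]
width: 0.649
gripper_force: 60.0
```

>>> {"method": "carry_out", "body": {
  "commands": [
    [0.5,0.04,0,0.04,0,0,0],
    [0.5,0,0,0,0,0,0]
  ]
}}

```text
clock: 25.75
position: [0.5015, 0.3576, 0.0547]
ee_rot: [1.765, 1.764, -0.723]
force: [0.4, -0.4, -2.2]
width: 0.647
gripper_force: 60.0
```

>>> {"method": "carry_out", "body": {
  "commands": [
    [0.5,0.03,0,0.03,0,0,0],
    [0.5,0,0,0,0,0,0]
  ]
}}

```text
clock: 25.95
position: [0.5013, 0.3576, 0.0534]
ee_rot: [1.764, 1.764, -0.724]
force: [-0.6, -0.3, -2.4]
width: 0.652
gripper_force: 60.0
```

>>> {"method": "carry_out", "body": {
  "commands": [
    [0.5,0.03,0,0.03,0,0,0],
    [0.5,0,0,0,0,0,0]
  ]
}}

```text
clock: 26.15
position: [0.5015, 0.3576, 0.0526]
ee_rot: [1.764, 1.764, -0.724]
force: [-1.2, 1.5, -0.2]
width: 0.651
gripper_force: 60.0
```

>>> {"method": "carry_out", "body": {
  "commands": [
    [1,0,0,0,0,0,0],
    [1,0,0,0,0,0,0],
    [1,0,0,0,0,0,0],
    [1,0,0,0,0,0,0],
    [1,0,0,0,0,0,0]
  ]
}}

```text
clock: 26.65
position: [0.5014, 0.3574, 0.0523]
ee_rot: [1.764, 1.764, -0.724]
force: [0.8, -0.3, 1.1]
width: 0.99
gripper_force: 0.0
```

```bash
timeout 60 python3 - <<'E'
from pour import *
plan(np.array([.5015,.3576,.051]),tool(-1.571,0),8)
E
```

```text
t 26.65 pos [0.5014 0.3574 0.0523] j [-1.43  1.23  1.06  1.33 -0.34  1.49 -0.46] F [ 0.8 -0.3  1.1] w 0.99 0.0
8 rows shift [0.004 0.    0.006] turn [0.    0.974 0.   ]
```

>>> {"method": "carry_out", "body": {
  "commands": [
    [1,0,0,0.01,0,0.97,0],
    [1,0,0,0.01,0,0.97,0],
    [1,0,0,0.01,0,0.97,0],
    [1,0,0,0.01,0,0.97,0],
    [1,0,0,0.01,0,0.98,0],
    [1,0,0,0.01,0,0.98,0],
    [1,0,0,0.01,0,0.98,0],
    [1,0,0,0.01,0,0.98,0]
  ]
}}

```text
clock: 27.45
position: [0.5016, 0.3567, 0.0512]
ee_rot: [-2.22, -2.22, -0.007]
force: [0.1, 0.5, -0.3]
width: 1.002
gripper_force: 0.0
```

>>> {"method": "carry_out", "body": {
  "commands": [
    [0.5,0,0,0,0,0,0],
    [0.5,0,0,0,0,0,0],
    [0.5,0,0,0,0,0,0],
    [0.5,0,0,0,0,0,0],
    [0.5,0,0,0,0,0,0],
    [0.5,0,0,-0.3,0,0,0],
    [0.5,0,0,-0.5,0,0,0],
    [0.5,0,0,-0.4,0,0,0]
  ],
  "squeeze": 45
}}

```text
clock: 28.25
position: [0.5017, 0.3566, 0.0818]
ee_rot: [-2.221, -2.221, -0.002]
force: [-0.8, 0.1, -2.9]
width: 0.648
gripper_force: 45.0
```

```bash
timeout 60 python3 - <<'E'
from pour import *
# tub target o with gap: corner frame (.043,-.040)
yw=-.03; c=np.array([.415,.421]); o=c+rot2(yw)@np.array([.045,-.042])
t=o+rot2(yw)@np.array([.0095,0])
print(o,t)
plan(np.array([*t,.08]),tool(yw,0),18)
E
```

```text
[0.45871994 0.3776691 ] [0.46821567 0.37738414]
t 28.25 pos [0.5017 0.3566 0.0818] j [-1.27  0.73  0.9   1.8  -0.69  0.96 -0.07] F [-0.8  0.1 -2.9] w 0.648 45.0
18 rows shift [ 0.093 -0.028  0.004] turn [ 0.001 -0.    -0.856]
```

>>> {"method": "carry_out", "body": {
  "commands": [
    [0.5,0.09,-0.03,0,0,0,-0.5],
    [0.5,0.09,-0.03,0,0,0,-0.9],
    [0.5,0.09,-0.03,0,0,0,-0.9],
    [0.5,0.09,-0.03,0,0,0,-0.9],
    [0.5,0.09,-0.03,0,0,0,-0.9],
    [0.5,0.09,-0.03,0,0,0,-0.9],
    [0.5,0.09,-0.03,0,0,0,-0.9],
    [0.5,0.09,-0.03,0,0,0,-0.9]
  ]
}}

```text
clock: 29.05
position: [0.4912, 0.372, 0.0817]
ee_rot: [1.349, 2.837, 0.003]
force: [0.4, 0.6, -1.9]
width: 0.649
gripper_force: 45.0
```

>>> {"method": "carry_out", "body": {
  "commands": [
    [0.5,0.09,-0.03,0,0,0,-0.9],
    [0.5,0.09,-0.03,0,0,0,-0.9],
    [0.5,0.09,-0.03,0,0,0,-0.9],
    [0.5,0.09,-0.03,0,0,0,-0.9],
    [0.5,0.09,-0.03,0,0,0,-0.9],
    [0.5,0.09,-0.03,0,0,0,-0.9],
    [0.5,0.09,-0.03,0,0,0,-0.9],
    [0.5,0.09,-0.03,0,0,0,-0.9]
  ]
}}

```text
clock: 29.85
position: [0.4733, 0.3765, 0.0816]
ee_rot: [0.263, 3.13, 0.002]
force: [0.5, -0.6, -1.4]
width: 0.649
gripper_force: 45.0
```

```bash
timeout 60 python3 - <<'E'
from pour import *
plan(np.array([.468,.3774,.056]),tool(-.03,0),6)
from cell import arm
g=arm.get_image('scene');np.savez('pics/scene4.npz',**g)
cv2.imwrite('pics/scene4.png',cv2.resize(g['pixels'][140:290,270:470,::-1],None,fx=4,fy=4))
E
```

```text
t 29.85 pos [0.4733 0.3765 0.0816] j [-1.12  0.6   0.53  1.81 -0.39  0.84  1.01] F [ 0.5 -0.6 -1.4] w 0.649 45.0
6 rows shift [0.036 0.002 0.171] turn [ 0.002  0.002 -0.23 ]
```

View pics/scene4.png

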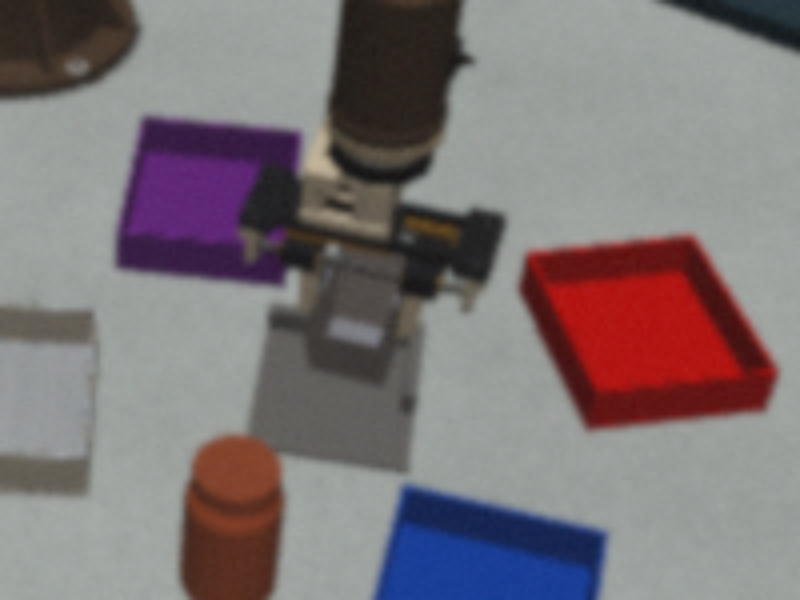

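The tub is held upright over the plate (crop (355,320)) with its spout toward +x. The short rail is at right (405,400). Lower it, then push into the corner.

>>> {"method": "carry_out", "body": {
  "commands": [
    [0.5,0.03,0,0.17,0,0,-0.23],
    [0.5,0.03,0,0.17,0,0,-0.23],
    [0.5,0.03,0,0.17,0,0,-0.23],
    [0.5,0.03,0,0.17,0,0,-0.23],
    [0.5,0.03,0,0.17,0,0,-0.23],
    [0.5,0.03,0,0.17,0,0,-0.23]
  ]
}}

```text
clock: 30.5
position: [0.4683, 0.3771, 0.0545]
ee_rot: [-0.049, -3.141, -0.001]
force: [0.3, 0.8, -2.7]
width: 0.649
gripper_force: 45.0
```

>>> {"method": "carry_out", "body": {
  "commands": [
    [0.5,0,0,0.1,0,0,0],
    [0.5,0,0,0.04,0,0,0],
    [0.5,0,0,0,0,0,0]
  ]
}}

```text
clock: 30.8
position: [0.4684, 0.3771, 0.0514]
ee_rot: [-0.052, -3.141, -0.001]
force: [-0.1, 1.0, -2.3]
width: 0.651
gripper_force: 45.0
```

```bash
timeout 100 python3 - <<'E'
from pour import *
plan(np.array([.468,.3774,.056]),tool(-.03,0),6)
from cell import arm
P=[]
for n in('scene','top'):
    g=arm.get_image(n); w=cloud(g).reshape(-1,3); w=w[np.isfinite(w[:,0])]
    m=(abs(w[:,0]-.47)<.1)&(abs(w[:,1]-.38)<.033)&(w[:,2]>.035)&(w[:,2]<.088); P.append(w[m])
    p=P[-1]
    r=least_squares(lambda s:abs(sdf_tub(local(p,s,.006))),[.459,.378,-.03],loss='soft_l1',f_scale=.002)
    print(n,len(p),r.x,np.median(abs(sdf_tub(local(p,r.x,.006)))))
    m=(abs(w[:,0]-.46)<.1)&(abs(w[:,1]-.37)<.1)&(w[:,2]>.018)&(w[:,2]<.03)
E
```

```text
t 30.8 pos [0.4684 0.3771 0.0514] j [-1.08  0.62  0.47  1.84 -0.39  0.77  1.13] F [-0.1  1.  -2.3] w 0.651 45.0
6 rows shift [ 0.003  0.002 -0.03 ] turn [ 0.001 -0.    -0.005]
scene 282 [ 0.45497215  0.38054277 -0.05767591] 0.000867013562064258
top 94 [ 0.45191124  0.3784635  -0.00068787] 0.0006798502206193193
```

>>> {"method": "carry_out", "body": {
  "commands": [
    [0.5,0.08,0,0.02,0,0,0],
    [0.5,0.08,0,0.02,0,0,0],
    [0.5,0.06,0,0,0,0,0]
  ]
}}

```text
clock: 31.2
position: [0.4626, 0.3774, 0.0505]
ee_rot: [-0.051, -3.141, -0.002]
force: [0.7, 0.2, -2.0]
width: 0.652
gripper_force: 45.0
```

>>> {"method": "carry_out", "body": {
  "commands": [
    [0.5,0.08,0,0,0,0,0],
    [0.5,0,0,0,0,0,0]
  ]
}}

```text
clock: 31.4
position: [0.4612, 0.3775, 0.0507]
ee_rot: [0.052, 3.14, 0.002]
force: [0.4, -0.3, -1.8]
width: 0.652
gripper_force: 45.0
```

>>> {"method": "carry_out", "body": {
  "commands": [
    [0.5,0.06,0,0,0,0,0],
    [0.5,0,0,0,0,0,0]
  ]
}}

```text
clock: 31.6
position: [0.461, 0.3775, 0.0509]
ee_rot: [0.052, 3.138, 0.003]
force: [5.8, -0.8, -3.4]
width: 0.648
gripper_force: 45.0
```

>>> {"method": "carry_out", "body": {
  "commands": [
    [0.5,0.02,0.1,0,0,0,0],
    [0.5,0,0.1,0,0,0,0],
    [0.5,0,0.1,0,0,0,0]
  ]
}}

```text
clock: 31.9
position: [0.4611, 0.3839, 0.0509]
ee_rot: [0.053, 3.138, 0.0]
force: [6.3, -3.2, -2.7]
width: 0.647
gripper_force: 45.0
```

>>> {"method": "carry_out", "body": {
  "commands": [
    [0.5,0,0.08,0,0,0,0],
    [0.5,0,0,0,0,0,0]
  ]
}}

```text
clock: 32.1
position: [0.4612, 0.3863, 0.0509]
ee_rot: [0.053, 3.138, 0.001]
force: [5.6, -1.4, -2.3]
width: 0.65
gripper_force: 45.0
```

>>> {"method": "carry_out", "body": {
  "commands": [
    [0.5,0,0.06,0,0,0,0],
    [0.5,0,0,0,0,0,0]
  ]
}}

```text
clock: 32.3
position: [0.4612, 0.3876, 0.0509]
ee_rot: [0.053, 3.138, 0.001]
force: [6.7, -2.4, -2.2]
width: 0.65
gripper_force: 45.0
```

>>> {"method": "carry_out", "body": {
  "commands": [
    [0.5,0,0.06,0,0,0,0],
    [0.5,0,0,0,0,0,0]
  ]
}}

```text
clock: 32.5
position: [0.4613, 0.3891, 0.0509]
ee_rot: [0.053, 3.138, 0.001]
force: [6.2, -2.2, -2.4]
width: 0.654
gripper_force: 45.0
```

>>> {"method": "carry_out", "body": {
  "commands": [
    [0.5,0,0.06,0,0,0,0],
    [0.5,0,0,0,0,0,0]
  ]
}}

```text
clock: 32.7
position: [0.4613, 0.3899, 0.0509]
ee_rot: [0.053, 3.138, -0.001]
force: [4.9, -3.7, -1.2]
width: 0.653
gripper_force: 45.0
```

>>> {"method": "carry_out", "body": {
  "commands": [
    [0.5,0,0.05,0,0,0,0],
    [0.5,0,0,0,0,0,0]
  ]
}}

```text
clock: 32.9
position: [0.4614, 0.39, 0.0508]
ee_rot: [0.054, 3.139, -0.003]
force: [5.8, -7.1, -0.2]
width: 0.65
gripper_force: 45.0
```

>>> {"method": "carry_out", "body": {
  "commands": [
    [0.5,0.02,0.05,0,0,0,0],
    [0.5,0,0,0,0,0,0]
  ]
}}

```text
clock: 33.1
position: [0.4613, 0.3901, 0.0508]
ee_rot: [0.055, 3.139, -0.005]
force: [5.8, -9.9, 1.2]
width: 0.648
gripper_force: 45.0
```

>>> {"method": "carry_out", "body": {
  "commands": [
    [0.5,0.03,0,0.05,0,0,0],
    [0.5,0,0,0,0,0,0]
  ]
}}

```text
clock: 33.3
position: [0.4613, 0.3901, 0.05]
ee_rot: [0.055, 3.137, -0.004]
force: [7.6, -11.3, 4.6]
width: 0.651
gripper_force: 45.0
```

>>> {"method": "carry_out", "body": {
  "commands": [
    [0.5,0,0,0.04,0,0,0],
    [0.5,0,0,0,0,0,0]
  ]
}}

```text
clock: 33.5
position: [0.4614, 0.39, 0.0498]
ee_rot: [0.056, 3.138, -0.003]
force: [6.2, -13.7, 13.5]
width: 0.654
gripper_force: 45.0
```

>>> {"method": "carry_out", "body": {
  "commands": [
    [1,0,0,0,0,0,0],
    [1,0,0,0,0,0,0],
    [1,0,0,0,0,0,0],
    [1,0,0,0,0,0,0],
    [1,0,0,0,0,0,0]
  ]
}}

```text
clock: 34.0
position: [0.4579, 0.3944, 0.0482]
ee_rot: [-0.051, -3.141, -0.002]
force: [0.4, -0.4, -0.3]
width: 0.991
gripper_force: 0.0
```

>>> {"method": "carry_out", "body": {
  "commands": [
    [1,0,0,-0.3,0,0,0],
    [1,0,0,-0.8,0,0,0],
    [1,0,0,-1,0,0,0],
    [1,0,0,-1,0,0,0],
    [1,0,0,-1,0,0,0],
    [1,0,0,-1,0,0,0],
    [1,0,0,-1,0,0,0]
  ]
}}

```text
clock: 34.7
position: [0.4581, 0.3938, 0.2025]
ee_rot: [0.052, 3.141, 0.002]
force: [0.4, 0.4, -0.4]
width: 0.999
gripper_force: 0.0
```

>>> {"method": "carry_out", "body": {
  "commands": [
    [1,1,-0.5,-0.5,0,0,0],
    [1,1,-0.5,-0.5,0,0,0],
    [1,1,-0.5,-0.5,0,0,0],
    [1,1,-0.5,-0.5,0,0,0],
    [1,1,-0.5,0,0,0,0],
    [1,0,0,0,0,0,0]
  ]
}}

```text
clock: 35.3
position: [0.3285, 0.3343, 0.2514]
ee_rot: [-0.049, -3.139, -0.003]
force: [-0.0, 1.2, -0.7]
width: 1.0
gripper_force: 0.0
```

```bash
timeout 100 python3 - <<'E'
from pour import *
plan(np.array([.4,.37,.2]),tool(-.03,0),6)
from cell import arm
ims=[];A=[]
for n in('scene','top'):
    g=arm.get_image(n); W=cloud(g); w=W.reshape(-1,3); w=w[np.isfinite(w[:,0])]
    p=w[(abs(w[:,0]-.47)<.1)&(abs(w[:,1]-.385)<.05)&(w[:,2]>.03)&(w[:,2]<.1)]; A.append(p)
    r=least_squares(lambda s:abs(sdf_tub(local(p,s,.004))),[.447,.39,-.03],loss='soft_l1',f_scale=.002)
    print(n,len(p),r.x,np.median(abs(sdf_tub(local(p,r.x,.004)))))
    ims.append(g['pixels'])
p=np.vstack(A);r=least_squares(lambda s:abs(sdf_tub(local(p,s,.004))),[.447,.39,-.03],loss='soft_l1',f_scale=.002);print('both',r.x,'want .447 .390 -.03')
a,b=ims
cv2.imwrite('pics/two5.png',np.hstack([cv2.resize(a[190:290,230:390],None,fx=2.5,fy=2.5),cv2.resize(b[150:250,160:320],None,fx=2.5,fy=2.5)])[:,:,::-1])
E
```

```text
t 35.3 pos [0.3285 0.3343 0.2514] j [-1.41  0.16  0.59  1.94 -0.1   1.08  0.76] F [-0.   1.2 -0.7] w 1.0 0.0
6 rows shift [-0.469  0.252  0.342] turn [ 0.003 -0.004 -0.002]
scene 435 [ 0.44732415  0.38996774 -0.03256441] 0.0008820827415009537
top 573 [ 0.44450692  0.39026771 -0.02837959] 0.0005329840249087767
both [ 0.44634934  0.3901668  -0.02848782] want .447 .390 -.03
```

View pics/two5.png

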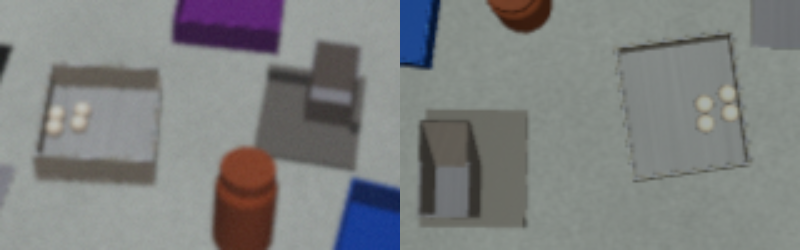

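Four balls are in the pan (top crop (705–730,93–125)). The empty tub stands in the rail corner (top crop (450,170)), and its fitted pose matches the target within about 1 mm and 0.1°. The gripper is clear, so I'm handing in.

```bash
python3 -c "
from cell import arm
print(arm.sign_off())"
```

```text
the job is handed in; nothing more can be done
None
```

The job is handed in: all four balls are in the aluminium pan, and the empty tub stands upright and flush in the rail corner of the parking plate (about 1 mm and 0.1° off by camera fit), released at about 35 s with the gripper clear.

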